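# Fit the condenser lens in the microscope lamp and screw its retaining ring snug

### The arm

A 6-joint arm with a two-finger parallel gripper is mounted at the origin on a cart in front of the work surface, level with it; the furniture and walls round the work are solid. World frame = base frame: x ahead of the robot, y to its left, z up, the work surface at z = 0. Lengths are in m, angles in rad, forces in N, time in s.
With the tool pointing down it reaches from about 0.3 to 0.875 m from the base axis. Payload 6.4 kg.
Tool frame: the origin (TCP) lies at the very end of the fingers, on their centre line; the grasp point (between the pads) lies ctrl.grip_point_offset behind it (ctrl.grip_point_offset is the distance from the TCP to the grasp point, in m); z points along the fingers, x is the direction in which the jaws open and shut, and the axes are right-handed (so a half turn about z gives the same grasp; the last joint's range is limited). The gripper opens to 85 mm and grips with 20 to 120 N. Pads are 22 mm wide; open, the fingers measure 114 mm over their backs; the gripper's body (76 mm by 85 mm) begins 54 mm behind the grasp point. The pads swing forward as they close: fully open they stand 13 mm farther back than shut.
Start: joints at [0.937, 0.181, 1.607, -0, 1.354, -0.206], TCP at [0.239, 0.523, 0.231] pointing down, gripper open.
Joint ranges: [-2.99, 2.99], [-0.89, 2.07], [0.3, 2.58], [-1.14, 4.28], [0, 2.63], [-3.12, 3.12]. Speed limits (rad/s): [2.57, 2.57, 3.01, 3.14, 3.14, 3.14].

### API

Orientations are given as a unit quaternion [w, x, y, z].
In Python, from bench import get_obs, viewer, workorder, ctrl gives the robot as it stands. The module is installed in compiled form; this text tells all that it offers.
- The arm moves only by the tool move_arm, never from a script. Its argument "increments" is a list of rows, each an object of numbers: "tx", "ty", "tz": the shift along the tool's x, y, z in m; "turn": the turn about the tool's z in degrees. A call has 1 to 20 rows; each row is the pose to reach, as a shift and turn from the pose commanded when the call began, along the tool's axes at that moment; what a row does not reach only later rows make up. A row lasts 1/12 s, in which the tool goes at most 41.7 mm and 7.16 degrees, less where a joint would pass 70% of its speed; a pose out of reach is approached as far as the arm can. A call with a gripper value outside its range is refused whole. "gripper" is the opening, from 0 (shut) to 1 (fully open), set as the call begins (left out, the last holds). The fingers move at their own pace and stop on an object; the grip force is fixed at half the most. Time passes only in rows, so rows that repeat a pose let the fingers close. It gives the time, the measured TCP pose, the force and the opening at its end, in the units of the state.
- get_obs(): the state, without advancing time (a new reading comes with each control period).
- viewer.camera(name): name is "scene" or "top" or "wrist"; returns (picture, depth): 420x560x3 uint8, red, green, blue; 420x560 float32, m along the optical axis (not along the pixel's ray), 0 where there is no reading.
- viewer.get_calibration(name): a dict with "intrinsics" (3x3 intrinsics, pixels), "origin" and "attitude" of the camera in the world. Camera axes: x right, y up, looking along -z (the intrinsics and any distortion apply to the point x, -y, -z); pixel columns grow to the right and rows downward; lengths in m; the calibration is good to about 2 mm. A picture is of the moment at which its call begins: read the wrist's pose just before it. get_calibration takes no time and is no camera call; for the wrist camera it gives the pose at the moment of the call.
- workorder.hand_in(): hands the job in, once; it reports no verdict.
The state is a dict: "time_s": time; "q": joint angles; "dq": joint speeds; "joint_efforts": joint torques, N m; "eef_pos": TCP position; "eef_rot": TCP orientation; "wrist_force": force on the tool from outside, world axes, zero at the start; "torque": the same for the moment, N m; "opening": opening from 0.0 (shut) to 1.0 (fully open).
Only numpy, scipy, OpenCV 4.12 (cv2) and the standard library are available. Lean on these libraries where they do the work, as an engineer would, in place of code of your own. Each camera call takes 0.05 s, during which the arm holds its last target.

### The job

Set the loose glass lens flat into the cell on top of the microscope lamp unit, dome up, then put the steel retaining ring over it and screw it down clockwise until it is snug, so that it holds the lens firmly on its cushion without crushing the glass. Treat the glass gently, leave the ring screwed on and the lens clamped, and do not disturb the eyepiece, lens canister, tweezers and dust blower standing about.

Things in the scene. Friction and masses are not known exactly. Their poses are not given: they have to be found in the camera images.
- lens_center (a point): Loose clear, faintly grey-green glass lens lying on the worktop, flat side down: round flange 32 mm across and 9 mm high, with a 25 mm wide dome rising 5 mm above it. This point is on its axis, half-way up the flange (4.5 mm above the flat underside); z points up through the dome. Grip the upper part of the flange's rim: in the cell, a wall surrounds its lowest 3 mm.
- lens: The same lens, about 30 g; this origin is the centre of its flat underside. The glass chips if it is pressed into the cell, by the ring or by hand, with more than 35 N.
- ring_center (a point): Loose knurled steel retaining ring lying on the worktop the right way up: 54 mm outside diameter, 16 mm high, a cup turned upside down. Its 3 mm thick top lip has a 27 mm hole; its skirt is 47 mm wide inside with three small thread lugs inside the lower edge, whose places cannot be seen. This point is on its axis, half-way up (8 mm above the lower edge); z points up.
- ring: The same ring, about 110 g; origin at the centre of its lower edge. Set over the stub it lands on the thread ribs with this edge 1 to 6 mm below the stub's rim, as the thread happens to lie; up to 2 rad of clockwise turning with a light push (2 to 4 N) then brings the lugs under the ribs, and 0.5 to 1 rad later the lip meets the lens and the ring tightens.
- cell_seat (a point): Lens seat in the cell on top of the lamp unit: centre of the top of the black rubber cushion on which the lens rests, 59 mm above the worktop, 3 mm below the rim of the cell; z points up. The recess is 33.6 mm wide with a 1 mm bevelled mouth. The cushion is springy and gives about 1 mm at 15 N.
- cell_rim (a point): Centre of the cell's upper rim, 62 mm above the worktop. The cell is an upright aluminium stub 38 mm in diameter, 21 mm high, with raised thread ribs outside (45 mm over the ribs). Right-hand thread, three starts: turned clockwise seen from above, the ring sinks 2.5 mm a radian. The torque to turn it rises by about 0.01 N m per newton of clamping; snug is about 0.13 N m, and it stays when let go.
- lamp_unit: Microscope lamp unit fixed on the worktop, its place and turn differ each time: low dark grey box 100 x 124 mm with a light grey top at 37 mm and a round boss 66 mm across up to 41 mm, from which the cell's stub rises. Origin at worktop level under the cell's axis; z up, the dimmer knob on its -x side.
- eyepiece: Bystander: black microscope eyepiece standing behind the lamp unit, 39 mm in diameter, 42 mm high; origin under its centre.
- lens_can: Bystander: grey canister with a black screw cap, 38 mm in diameter, 54 mm high; origin under its centre.
- tweezers: Bystander: steel tweezers, 136 mm long, lying crosswise in front of the lamp unit; origin under their middle.
- blower: Bystander: dark red rubber dust blower, 53 mm in diameter, 120 mm high, standing behind the lamp unit to the right; origin under its centre.
There are look-alikes about, which are no part of the job. What is shaped like the lens but pink is not meant.

How it is judged:
By the outcome, as a careful person would: the job done as asked, in the order asked, and still so for the second after the job is handed in, with the robot touching nothing.
It also fails if it takes over 67 s, if anything falls off the work surface, if the arm or the gripper's body presses on something with over 40 N, if the wrist force passes 120 N, or if a joint passes its speed limit or range.

## Working session

There is one attempt and no reset: what is moved stays moved. The work goes in short steps, Python scripts to look and compute and a tool call to move; the robot and the scene stay as the last step left them, time stands still between calls to the robot, and variables do not carry over. Pictures are saved under pics/ and viewed, and the job is handed in when it is done.

Besides the shell and the picture viewer there is one more tool, called after "Request:" as name(argument=value, ...) on one line, values as JSON. move_arm: Moves the arm, as the interface text tells. Its arguments: {"type":"object","properties":{"increments":{"type":"array"},"gripper":{"type":"number"}},"required":["increments"]}

```bash
mkdir -p pics
cat > h.py <<'E'
from bench import get_obs, viewer, workorder, ctrl
import numpy as np, cv2
def cam(n):
    c=viewer.get_calibration(n); return c
def snap(n,f=None):
    c=viewer.get_calibration(n); p,d=viewer.camera(n)
    if f: cv2.imwrite('pics/'+f,cv2.cvtColor(p,cv2.COLOR_RGB2BGR))
    return p,d,c
E
python3 - <<'E'
from h import *
o=get_obs(); print(o); print(ctrl.grip_point_offset, [a for a in dir(ctrl) if a[0]!='_'])
for n in ['scene','top','wrist']:
    p,d,c=snap(n,n+'0.png'); print(n,c); np.savez(n+'0.npz',p=p,d=d,K=c['intrinsics'],o=c['origin'],R=c['attitude'])
E
```

```text
{'time_s': 0.0, 'q': array([ 9.36677029e-01,  1.81520059e-01,  1.60797942e+00,  3.64314785e-05,
        1.35379999e+00, -2.06305975e-01]), 'dq': array([-3.15755008e-04,  4.73536994e-05, -1.44443698e-03, -1.29225109e-03,
        1.67244863e-03, -2.39934884e-06]), 'joint_efforts': array([ 7.45297848e-05, -4.44886529e+01, -3.51330113e+01, -3.96994874e-04,
        9.32117400e-03,  2.38616065e-05]), 'eef_pos': array([0.23821057, 0.52274919, 0.23040976]), 'eef_rot': array([ 2.88158915e-04,  8.41097000e-01,  5.40883636e-01, -8.03483755e-04]), 'wrist_force': array([0.39139849, 0.62595449, 0.69678236]), 'torque': array([ 0.02395255,  0.01764498, -0.00745825]), 'opening': 1.0017217223765518}
0.0187 ['MotionError', 'grip_point_offset']
scene {'intrinsics': array([[412.48332025,   0.        , 276.82815256],
       [  0.        , 412.48332025, 212.59888546],
       [  0.        ,   0.        ,   1.        ]]), 'origin': array([ 1.05909111, -0.38777109,  0.7146385 ]), 'attitude': array([0.84305115, 0.34921518, 0.16134434, 0.37587434])}
top {'intrinsics': array([[485.61831092,   0.        , 278.28502614],
       [  0.        , 485.61831092, 210.23193721],
       [  0.        ,   0.        ,   1.        ]]), 'origin': array([0.44614331, 0.017633  , 1.24557487]), 'attitude': array([-0.7006917 , -0.04071707,  0.05071263,  0.71049384])}
wrist {'intrinsics': array([[300.03057447,   0.        , 277.93801383],
       [  0.        , 300.03057447, 203.97737084],
       [  0.        ,   0.        ,   1.        ]]), 'origin': array([0.16399093, 0.55601097, 0.37331645]), 'attitude': array([ 0.83027511, -0.13463511, -0.08571249,  0.5340131 ])}
```

View pics/scene0.png

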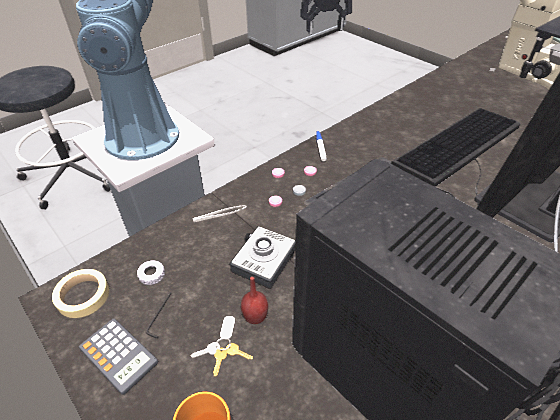

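View pics/top0.png

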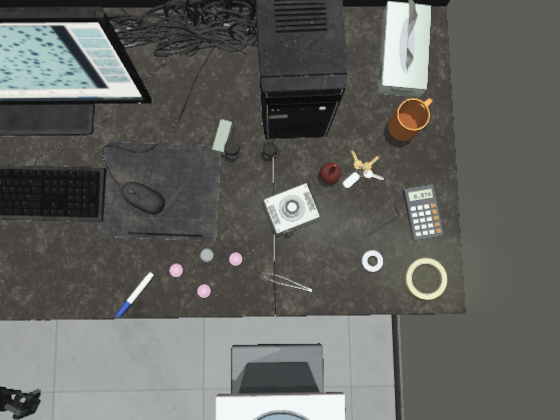

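View pics/wrist0.png

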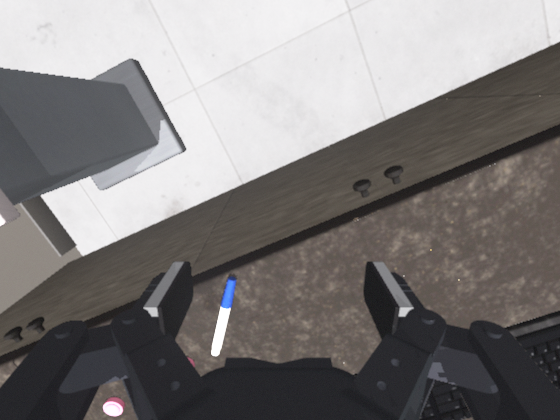

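Top view: a grey-green lens at (207,255), three pink ones at (176,270), (204,291) and (236,259). Ring candidates are the knurled ring at (372,261) and the yellow tape roll at (427,278). The lamp cell is at (292,208). Next I'll take enlarged crops and triangulate.

```bash
cat >> h.py <<'E'
from scipy.spatial.transform import Rotation as Rn
def rot(q): return Rn.from_quat(np.r_[q[1:],q[0]]).as_matrix()
def ray(c,u,v):
    K=c['intrinsics']; r=np.array([(u-K[0,2])/K[0,0],-(v-K[1,2])/K[1,1],-1.]); return np.array(c['origin']),rot(c['attitude'])@r
def onz(c,u,v,z):
    o,r=ray(c,u,v); return o+r*(z-o[2])/r[2]
def proj(c,P):
    q=rot(c['attitude']).T@(np.array(P)-c['origin']); K=c['intrinsics']
    return np.array([K[0,0]*q[0]/-q[2]+K[0,2],K[1,1]*q[1]/q[2]+K[1,2]])
def tri(obs):
    A=np.zeros((3,3));b=np.zeros(3)
    L=[]
    for c,u,v in obs:
        o,r=ray(c,u,v); r=r/np.linalg.norm(r); M=np.eye(3)-np.outer(r,r); A+=M;b+=M@o; L.append((o,M))
    P=np.linalg.solve(A,b); return P,[np.linalg.norm(M@(P-o)) for o,M in L]
def load(n):
    z=np.load(n+'.npz'); return z['p'],z['d'],dict(intrinsics=z['K'],origin=z['o'],attitude=z['R'])
E
python3 - <<'E'
from h import *
pt,dt,ct=load('top0'); ps,ds,cs=load('scene0')
def crop(p,u,v,w,s): return cv2.resize(cv2.cvtColor(p[v-w:v+w,u-w:u+w],cv2.COLOR_RGB2BGR),(s,s),interpolation=cv2.INTER_CUBIC)
a=[crop(pt,207,262,45,390),crop(pt,372,261,25,390)]
b=[crop(pt,292,208,35,390),crop(ps,262,250,40,390)]
im=np.vstack([np.hstack(a),np.hstack(b)]); im=cv2.resize(im,(600,600)); cv2.imwrite('pics/crops.png',im)
for n,u,v in [('lens',207,255),('p1',176,270),('p2',204,291),('p3',236,259),('ring',372,261),('cell',292,207),('tape',427,278),('blower',330,173),('eyep',270,150),('can',232,147),('tw',287,283)]:
    print(n,onz(ct,u,v,0.06 if n=='cell' else 0.01), dt[v,u])
E
```

```text
lens [0.49491173 0.1810264  0.01      ] 1.22559
p1 [0.45837019 0.25879448 0.01      ] 1.216422
p2 [0.40508273 0.18815664 0.01      ] 1.2135415
p3 [0.48378194 0.10775634 0.01      ] 1.226228
ring [ 0.47377771 -0.2369954   0.01      ] 1.2402527
cell [ 0.60789259 -0.03423416  0.06      ] 1.2016279
tape [ 0.42898958 -0.37481748  0.01      ] 1.2367026
blower [ 0.70249754 -0.13673212  0.01      ] 1.2027309
eyep [0.76544948 0.01820701 0.01      ] 1.2341318
can [0.7745878  0.11714992 0.01      ] 1.219918
tw [ 0.42179308 -0.02027662  0.01      ] 1.2306907
```

View pics/crops.png

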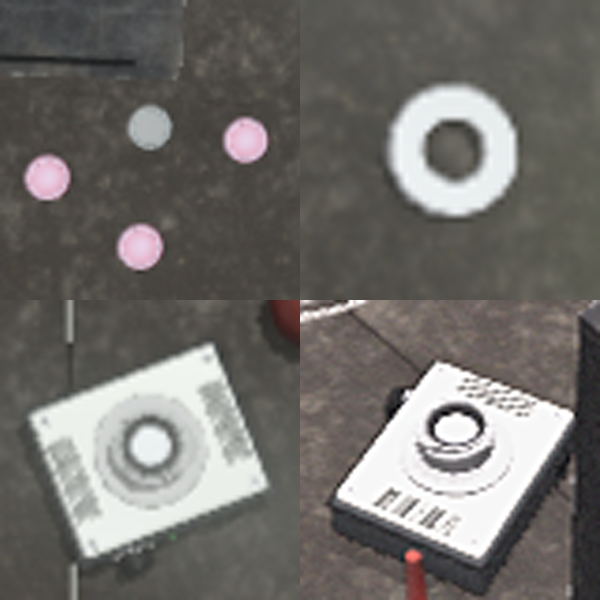

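The crops confirm the grey-green lens at top (207,255), clearly not pink, and the steel ring at (372,261), whose hole-to-outside ratio of about 0.48 fits 27/54. The cell is at (292,207). Now precise centroids from both views.

Run:
```python
from h import *
pt,dt,ct=load('top0'); ps,ds,cs=load('scene0')
def blob(p,u,v,w,lo,hi,minA=20):
    s=p[v-w:v+w,u-w:u+w].astype(int); s=cv2.resize(s.astype(np.uint8),None,fx=4,fy=4,interpolation=cv2.INTER_CUBIC)
    g=cv2.cvtColor(s,cv2.COLOR_RGB2GRAY); m=((g>=lo)&(g<=hi)).astype(np.uint8)
    cc,_=cv2.findContours(m,cv2.RETR_CCOMP,cv2.CHAIN_APPROX_NONE); out=[]
    for c in cc:
        if len(c)>12 and cv2.contourArea(c)>minA*16:
            e=cv2.fitEllipse(c); out.append((round((e[0][0]+.5)/4-.5+u-w,2),round((e[0][1]+.5)/4-.5+v-w,2),round(e[1][0]/4,2),round(e[1][1]/4,2),round(cv2.contourArea(c)/16,1)))
    return out
print('lens top',pt[255,207],blob(pt,207,255,14,105,255))
print('ring top',pt[261,365],blob(pt,372,261,20,140,255))
print('cell top',blob(pt,292,208,12,200,255))
for n,u,v in [('lens',299,190),('ring',151,272),('cell',263,243)]: print(n,ps[v,u],blob(ps,u,v,20,140,255))
for P in [(.4949,.181,.009),(.4738,-.237,.016),(.608,-.034,.062)]: print(proj(cs,P))
def crop(p,u,v,w,s): return cv2.resize(cv2.cvtColor(p[v-w:v+w,u-w:u+w],cv2.COLOR_RGB2BGR),(s,s),interpolation=cv2.INTER_CUBIC)
cv2.imwrite('pics/c2.png',np.hstack([crop(ps,299,190,16,260),crop(ps,151,272,20,260),crop(ps,263,243,20,260)]))
```

```text
lens top [179 182 183] [(206.37, 254.71, 13.18, 13.44, 138.5)]
ring top [235 240 241] [(372.08, 260.52, 21.19, 21.86, 363.5), (372.17, 260.45, 10.13, 10.47, 83.0)]
cell top [(291.67, 206.52, 8.25, 8.59, 55.2), (291.55, 207.47, 27.98, 28.05, 560.7), (290.86, 208.09, 18.77, 20.35, 296.9)]
lens [242 240 243] [(299.0, 189.38, 10.36, 12.86, 102.6), (309.95, 171.92, 5.86, 13.35, 51.9), (280.95, 172.6, 5.56, 8.02, 31.1)]
ring [108  99  93] [(150.04, 271.77, 23.47, 27.83, 511.8), (149.82, 270.14, 8.36, 12.66, 82.6)]
cell [248 248 248] [(263.14, 247.14, 37.32, 43.67, 1192.5), (262.75, 249.06, 12.39, 18.19, 65.0), (263.07, 242.95, 11.22, 14.6, 67.6)]
[298.48521045 188.47605257]
[149.4669676  269.02567269]
[262.60697487 241.58921798]
```

View pics/c2.png

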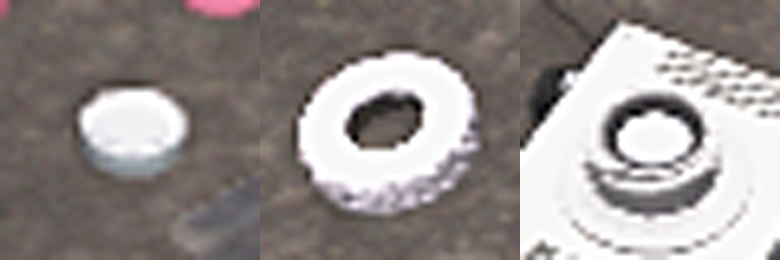

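Scene crops: the lens is at (299,189), the ring at (150,270) with its hole, and the cell mouth at (263,243). I'll triangulate these and check the heights.

Run:
```python
from h import *
pt,dt,ct=load('top0'); ps,ds,cs=load('scene0')
for n,a,b in [('lens',(206.37,254.71),(299,189.38)),('ringhole',(372.12,260.5),(149.82,270.1)),('cell',(291.67,206.52),(263.07,242.5))]:
    P,e=tri([(ct,*a),(cs,*b)]); print(n,P.round(4),np.round(e,4),'reach',np.hypot(*P[:2]).round(3))
o=get_obs()
R=rot(o['eef_rot']); print(R.round(3))
L=onz(ct,206.37,254.71,.007)
c=viewer.get_calibration('wrist')
print('cam in tool', R.T@(c['origin']-o['eef_pos']), (R.T@rot(c['attitude'])).round(3))
print('tcp px',proj(c,o['eef_pos']), proj(c,o['eef_pos']+R@[.0425,0,-.013]),proj(c,o['eef_pos']-R@[0,0,.0187]))
# lens target: 0.12 above
print(L, 'd_tool',R.T@(L+[0,0,.1]-o['eef_pos']))
```

```text
lens [0.4956 0.1829 0.0053] [0.0004 0.0004] reach 0.528
ringhole [ 0.4748 -0.237   0.0133] [0.0004 0.0004] reach 0.531
cell [ 0.6091 -0.0336  0.0597] [0.0001 0.0001] reach 0.61
[[ 0.415  0.91  -0.001]
 [ 0.91  -0.415 -0.001]
 [-0.001 -0.    -1.   ]]
cam in tool [-0.00077513 -0.08137435 -0.14283364] [[ 1.     0.    -0.   ]
 [ 0.    -0.949 -0.315]
 [-0.     0.315 -0.949]]
tcp px [279.36570517 263.84658659] [365.13782344 277.05317546] [279.54792542 283.58722674]
[0.49578614 0.18302139 0.007     ] d_tool [-0.20219737  0.37531576  0.12374993]
```

Heights agree: lens about 5 mm (flange middle), ring about 13–16 mm, cell about 60 mm. All are in reach. I'll go above the lens.

Request:
move_arm(gripper=0.65, increments=[{"tx": -0.202, "ty": 0.375, "tz": 0.12}, {"tx": -0.202, "ty": 0.375, "tz": 0.12}, {"tx": -0.202, "ty": 0.375, "tz": 0.12}, {"tx": -0.202, "ty": 0.375, "tz": 0.12}, {"tx": -0.202, "ty": 0.375, "tz": 0.12}, {"tx": -0.202, "ty": 0.375, "tz": 0.12}, {"tx": -0.202, "ty": 0.375, "tz": 0.12}, {"tx": -0.202, "ty": 0.375, "tz": 0.12}, {"tx": -0.202, "ty": 0.375, "tz": 0.12}, {"tx": -0.202, "ty": 0.375, "tz": 0.12}, {"tx": -0.202, "ty": 0.375, "tz": 0.12}, {"tx": -0.202, "ty": 0.375, "tz": 0.12}, {"tx": -0.202, "ty": 0.375, "tz": 0.12}, {"tx": -0.202, "ty": 0.375, "tz": 0.12}, {"tx": -0.202, "ty": 0.375, "tz": 0.12}, {"tx": -0.202, "ty": 0.375, "tz": 0.12}])

```text
validation failed for argument at $.in...
```

Run:
```python
from h import *
o=get_obs(); print(o['eef_pos'],o['q'],o['wrist_force'],o['opening'],o['time_s'])
p,d,c=snap('wrist','w1.png'); np.savez('w1.npz',p=p,d=d,K=c['intrinsics'],o=c['origin'],R=c['attitude'])
print(proj(c,[.4958,.183,.009]))
```

```text
[0.23826512 0.52283376 0.23057274] [ 9.36716983e-01  1.81401011e-01  1.60778070e+00 -1.59537703e-05
  1.35382143e+00 -2.06322633e-01] [ 0.11337567  0.1010258  -0.55359342] 0.9984609766172323 0.15
[154.69574515 398.9697435 ]
```

View pics/w1.png

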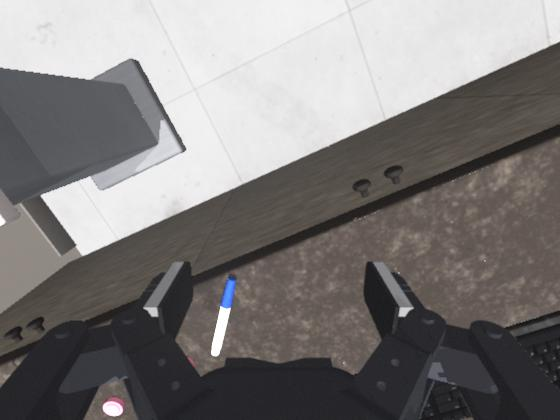

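The picture shows the unmoved start view: the call was refused. Each row probably needs all four fields.

Request:
move_arm(gripper=0.65, increments=[{"tx": -0.202, "ty": 0.375, "tz": 0.12, "turn": 0}, {"tx": -0.202, "ty": 0.375, "tz": 0.12, "turn": 0}, {"tx": -0.202, "ty": 0.375, "tz": 0.12, "turn": 0}, {"tx": -0.202, "ty": 0.375, "tz": 0.12, "turn": 0}, {"tx": -0.202, "ty": 0.375, "tz": 0.12, "turn": 0}, {"tx": -0.202, "ty": 0.375, "tz": 0.12, "turn": 0}, {"tx": -0.202, "ty": 0.375, "tz": 0.12, "turn": 0}, {"tx": -0.202, "ty": 0.375, "tz": 0.12, "turn": 0}, {"tx": -0.202, "ty": 0.375, "tz": 0.12, "turn": 0}, {"tx": -0.202, "ty": 0.375, "tz": 0.12, "turn": 0}, {"tx": -0.202, "ty": 0.375, "tz": 0.12, "turn": 0}, {"tx": -0.202, "ty": 0.375, "tz": 0.12, "turn": 0}, {"tx": -0.202, "ty": 0.375, "tz": 0.12, "turn": 0}, {"tx": -0.202, "ty": 0.375, "tz": 0.12, "turn": 0}, {"tx": -0.202, "ty": 0.375, "tz": 0.12, "turn": 0}])

```text
time_s: 1.45
eef_pos: [0.4954, 0.1849, 0.1116]
eef_rot: [-0.0, 0.841, 0.541, 0.0]
wrist_force: [-1.1, 0.1, 0.2]
opening: 0.65
```

```bash
cat >> h.py <<'E'
def look(f):
    o=get_obs(); p,d,c=snap('wrist',f+'.png'); np.savez(f+'.npz',p=p,d=d,K=c['intrinsics'],o=c['origin'],R=c['attitude'])
    print('t',round(o['time_s'],2),'pos',o['eef_pos'].round(4),'q',o['q'].round(3),'F',o['wrist_force'].round(2),'T',o['torque'].round(3),'op',round(o['opening'],3)); return o,p,d,c
E
python3 - <<'E'
from h import *
o,p,d,c=look('w1')
print(proj(c,[.4958,.183,.009]), rot(o['eef_rot']).round(3))
E
```

```text
t 1.45 pos [0.4954 0.1849 0.1116] q [ 0.132  0.222  1.822  0.     1.098 -1.012] F [-1.1   0.07  0.22] T [ 0.035  0.027 -0.023] op 0.65
[277.05618253 205.11783625] [[ 0.414  0.91   0.   ]
 [ 0.91  -0.414  0.   ]
 [ 0.    -0.    -1.   ]]
```

View pics/w1.png

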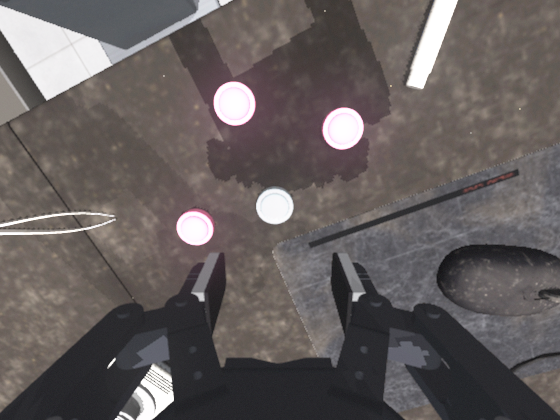

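Wrist view: the clear lens is at (275,206), and the pink ones are at (235,103), (343,128) and (195,227). It lies where predicted (277,205). Now refine.

```bash
cat >> h.py <<'E'
def ell(p,u,v,w,lo,hi,f=6,minA=50):
    s=cv2.resize(p[v-w:v+w,u-w:u+w],None,fx=f,fy=f,interpolation=cv2.INTER_CUBIC); g=cv2.cvtColor(s,cv2.COLOR_RGB2GRAY)
    m=((g>=lo)&(g<=hi)).astype(np.uint8); cc,_=cv2.findContours(m,cv2.RETR_CCOMP,cv2.CHAIN_APPROX_NONE); out=[]
    for c in cc:
        if len(c)>12 and cv2.contourArea(c)>minA*f*f:
            c=cv2.convexHull(c); e=cv2.fitEllipse(c); out.append(tuple(np.round([(e[0][0]+.5)/f-.5+u-w,(e[0][1]+.5)/f-.5+v-w,e[1][0]/f,e[1][1]/f,cv2.contourArea(c)/f/f],2)))
    return out
def zoom(p,u,v,w,f,s=600): cv2.imwrite('pics/'+f,cv2.resize(cv2.cvtColor(p[v-w:v+w,u-w:u+w],cv2.COLOR_RGB2BGR),(s,s),interpolation=cv2.INTER_CUBIC))
E
python3 - <<'E'
from h import *
p,d,c=load('w1'); zoom(p,275,206,26,'z1.png',500)
for lo in (130,150,170): print(ell(p,275,206,26,lo,255))
for P in [(.4958,.183,.0)]:
    for z,r in ((0,.016),(.009,.016),(.009,.0125),(.014,.0)):
        a=np.linspace(0,2*np.pi,40); q=np.array([proj(c,[P[0]+r*np.cos(t),P[1]+r*np.sin(t),z]) for t in a]); print(z,r,q.mean(0).round(1),np.ptp(q,axis=0).round(1))
E
```

```text
[(np.float64(274.4), np.float64(205.77), np.float64(37.03), np.float64(38.33), np.float64(1108.97))]
[(np.float64(274.36), np.float64(205.85), np.float64(36.31), np.float64(37.99), np.float64(1078.03))]
[(np.float64(274.35), np.float64(205.89), np.float64(35.83), np.float64(37.61), np.float64(1053.82))]
0 0.016 [277.3 202.1] [35.8 34.1]
0.009 0.016 [277.2 205.3] [37.  35.1]
0.009 0.0125 [277.2 205.3] [28.9 27.4]
0.014 0.0 [277. 207.] [0. 0.]
```

View pics/z1.png

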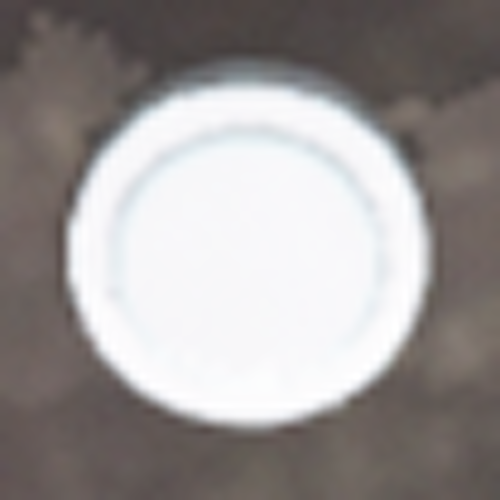

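Run:
```python
from h import *
p,d,c=load('w1'); o=get_obs(); R=rot(o['eef_rot'])
L=onz(c,274.35,205.8,.009); print(L, R.T@(L-o['eef_pos']))
zoom(p,280,290,70,'z2.png',600)
```

```text
[0.4953984  0.18061496 0.009     ] [-0.00401315  0.00181136  0.10267125]
```

View pics/z2.png

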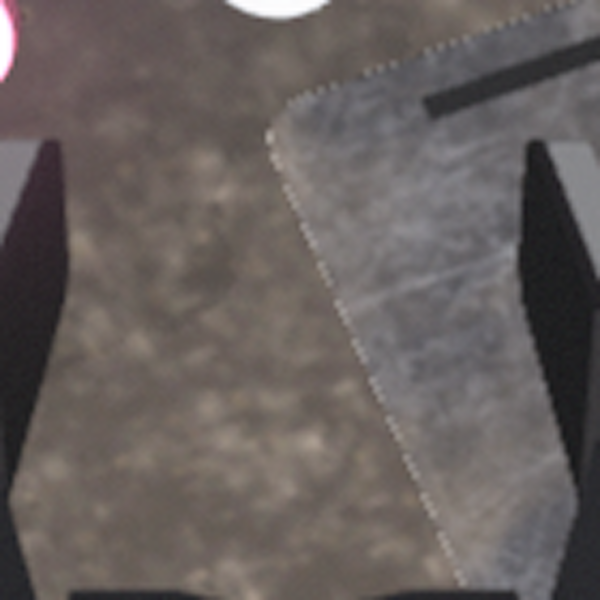

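Request:
move_arm(increments=[{"tx": -0.004, "ty": 0.002, "tz": 0.035, "turn": 0}, {"tx": -0.004, "ty": 0.002, "tz": 0.07, "turn": 0}, {"tx": -0.004, "ty": 0.002, "tz": 0.08, "turn": 0}, {"tx": -0.004, "ty": 0.002, "tz": 0.08, "turn": 0}, {"tx": -0.004, "ty": 0.002, "tz": 0.08, "turn": 0}, {"tx": -0.004, "ty": 0.002, "tz": 0.08, "turn": 0}])

```text
time_s: 2.0
eef_pos: [0.4975, 0.1801, 0.0332]
eef_rot: [0.001, 0.841, 0.541, 0.001]
wrist_force: [-0.6, -0.4, 1.0]
opening: 0.65
```

Run:
```python
from h import *
o,p,d,c=look('w2'); R=rot(o['eef_rot'])
print(proj(c,[.4954,.1806,.009]))
zoom(p,280,260,70,'z3.png',600)
for z in (.0,.005,.01): print(proj(c,o['eef_pos']+R@[0,0,z]))
```

```text
t 2.0 pos [0.4975 0.1801 0.0332] q [ 0.123  0.35   1.853  0.     0.936 -1.021] F [-0.59 -0.39  1.05] T [-0.006 -0.052  0.029] op 0.65
[278.60027445 240.82789458]
[279.43057602 263.89904875]
[279.3873877  259.33425674]
[279.3466006  255.02326193]
```

View pics/z3.png

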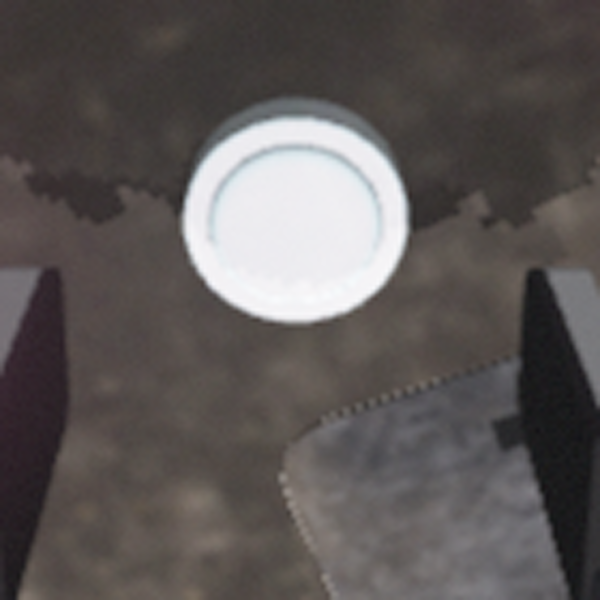

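Run:
```python
from h import *
p,d,c=load('w2'); o=get_obs(); R=rot(o['eef_rot'])
e=ell(p,279,243,28,190,255); print(e)
L=onz(c,279.1,241.8,.009); print(L, R.T@(L-o['eef_pos']), o['eef_pos'])
```

```text
[(np.float64(278.52), np.float64(240.84), np.float64(47.35), np.float64(51.93), np.float64(1923.25))]
[0.49612277 0.18060766 0.009     ] [-0.00013261 -0.00182476  0.02440534] [0.49775085 0.17996109 0.03341105]
```

Request:
move_arm(increments=[{"tx": 0, "ty": -0.0015, "tz": 0.01, "turn": 0}, {"tx": 0, "ty": -0.0015, "tz": 0.02, "turn": 0}, {"tx": 0, "ty": -0.0015, "tz": 0.025, "turn": 0}, {"tx": 0, "ty": -0.0015, "tz": 0.025, "turn": 0}, {"tx": 0, "ty": -0.0015, "tz": 0.025, "turn": 0}, {"tx": 0, "ty": -0.0015, "tz": 0.025, "turn": 0}])

```text
time_s: 2.55
eef_pos: [0.4948, 0.1799, 0.0062]
eef_rot: [-0.0, 0.841, 0.541, -0.0]
wrist_force: [-0.3, 0.1, -0.3]
opening: 0.647
```

Run:
```python
from h import *
o,p,d,c=look('w3'); R=rot(o['eef_rot'])
zoom(p,280,260,60,'z4.png',600)
```

```text
t 2.55 pos [0.4948 0.1799 0.0062] q [ 0.123  0.397  1.86  -0.     0.884 -1.02 ] F [-0.27  0.07 -0.25] T [-0.061 -0.02  -0.047] op 0.647
```

View pics/z4.png

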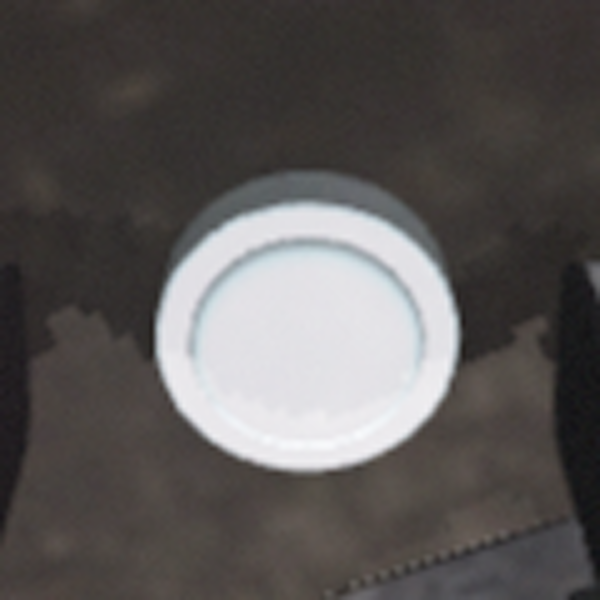

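The lens stands between the jaws, about 1.3 mm off-centre to the right. I'll correct that, lower slightly and close.

Request:
move_arm(increments=[{"tx": 0.001, "ty": 0, "tz": 0.0015, "turn": 0}, {"tx": 0.001, "ty": 0, "tz": 0.0015, "turn": 0}, {"tx": 0.001, "ty": 0, "tz": 0.0015, "turn": 0}])

```text
time_s: 2.85
eef_pos: [0.4953, 0.181, 0.0049]
eef_rot: [0.0, 0.841, 0.541, 0.0]
wrist_force: [-0.3, -0.0, 0.1]
opening: 0.653
```

Request:
move_arm(gripper=0.3, increments=[{"tx": 0, "ty": 0, "tz": 0, "turn": 0}, {"tx": 0, "ty": 0, "tz": 0, "turn": 0}, {"tx": 0, "ty": 0, "tz": 0, "turn": 0}, {"tx": 0, "ty": 0, "tz": 0, "turn": 0}, {"tx": 0, "ty": 0, "tz": 0, "turn": 0}, {"tx": 0, "ty": 0, "tz": 0, "turn": 0}])

```text
time_s: 3.35
eef_pos: [0.4953, 0.1809, 0.0054]
eef_rot: [0.0, 0.841, 0.541, 0.0]
wrist_force: [-1.7, -0.3, 5.5]
opening: 0.323
```

Run:
```python
from h import *
o,p,d,c=look('w4'); R=rot(o['eef_rot'])
zoom(p,280,260,60,'z5.png',600)
```

```text
t 3.35 pos [0.4953 0.1809 0.0054] q [ 0.125  0.4    1.858 -0.     0.883 -1.018] F [-1.73 -0.27  5.48] T [-0.099  0.37   0.03 ] op 0.323
```

View pics/z5.png

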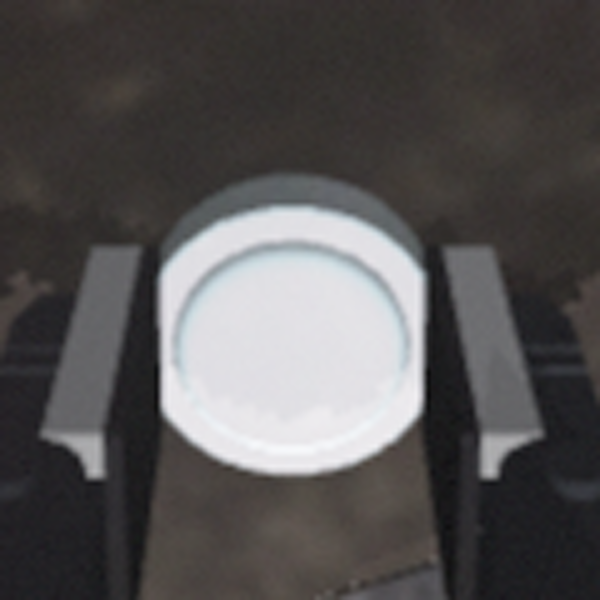

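The lens is held. The opening of 0.323 is a bit less than 32 mm would give, so the pads yield. There are 5 N up on the tool from the closing swing. I'll lift and check.

Request:
move_arm(increments=[{"tx": 0, "ty": 0, "tz": -0.01, "turn": 0}, {"tx": 0, "ty": 0, "tz": -0.03, "turn": 0}, {"tx": 0, "ty": 0, "tz": -0.06, "turn": 0}, {"tx": 0, "ty": 0, "tz": -0.09, "turn": 0}, {"tx": 0, "ty": 0, "tz": -0.12, "turn": 0}, {"tx": 0, "ty": 0, "tz": -0.12, "turn": 0}, {"tx": 0, "ty": 0, "tz": -0.12, "turn": 0}])

```text
time_s: 3.98
eef_pos: [0.4969, 0.1812, 0.1275]
eef_rot: [0.001, 0.841, 0.541, 0.002]
wrist_force: [-0.1, -0.4, -0.9]
opening: 0.324
```

Run:
```python
from h import *
o,p,d,c=look('w5'); R=rot(o['eef_rot']); print(R.round(3))
zoom(p,280,260,60,'z6.png',600)
P=np.array([.6091,-.0336,.13]); print(R.T@(P-o['eef_pos']))
```

```text
t 3.98 pos [0.4969 0.1812 0.1275] q [ 0.125  0.195  1.816  0.     1.125 -1.018] F [-0.12 -0.37 -0.87] T [ 0.022 -0.004  0.054] op 0.324
[[ 0.415  0.91   0.005]
 [ 0.91  -0.415  0.001]
 [ 0.003  0.005 -1.   ]]
[-0.14887557  0.19119265 -0.00202889]
```

View pics/z6.png

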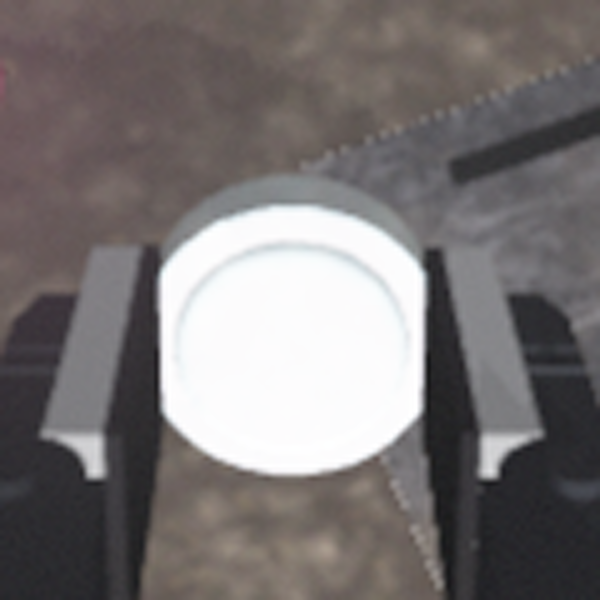

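The lens is lifted level, with its centre at about (278.5,268) between the pads. Now over the cell.

Request:
move_arm(increments=[{"tx": -0.149, "ty": 0.191, "tz": 0, "turn": 0}, {"tx": -0.149, "ty": 0.191, "tz": 0, "turn": 0}, {"tx": -0.149, "ty": 0.191, "tz": 0, "turn": 0}, {"tx": -0.149, "ty": 0.191, "tz": 0, "turn": 0}, {"tx": -0.149, "ty": 0.191, "tz": 0, "turn": 0}, {"tx": -0.149, "ty": 0.191, "tz": 0, "turn": 0}, {"tx": -0.149, "ty": 0.191, "tz": 0, "turn": 0}, {"tx": -0.149, "ty": 0.191, "tz": 0, "turn": 0}, {"tx": -0.149, "ty": 0.191, "tz": 0, "turn": 0}, {"tx": -0.149, "ty": 0.191, "tz": 0, "turn": 0}])

```text
time_s: 4.87
eef_pos: [0.6057, -0.0325, 0.1235]
eef_rot: [-0.001, 0.841, 0.541, -0.001]
wrist_force: [0.1, 0.3, -1.0]
opening: 0.32
```

Run:
```python
from h import *
o,p,d,c=look('w6'); R=rot(o['eef_rot']); print(R.round(3))
zoom(p,280,230,80,'z7.png',640)
print(proj(c,[.6091,-.0336,.062]))
```

```text
t 4.87 pos [ 0.6057 -0.0325  0.1235] q [-0.249  0.364  1.609  0.     1.171 -1.393] F [ 0.08  0.32 -1.02] T [-0.016  0.005 -0.016] op 0.32
[[ 0.414  0.91  -0.003]
 [ 0.91  -0.414  0.001]
 [-0.    -0.003 -1.   ]]
[279.52026341 226.05530139]
```

View pics/z7.png

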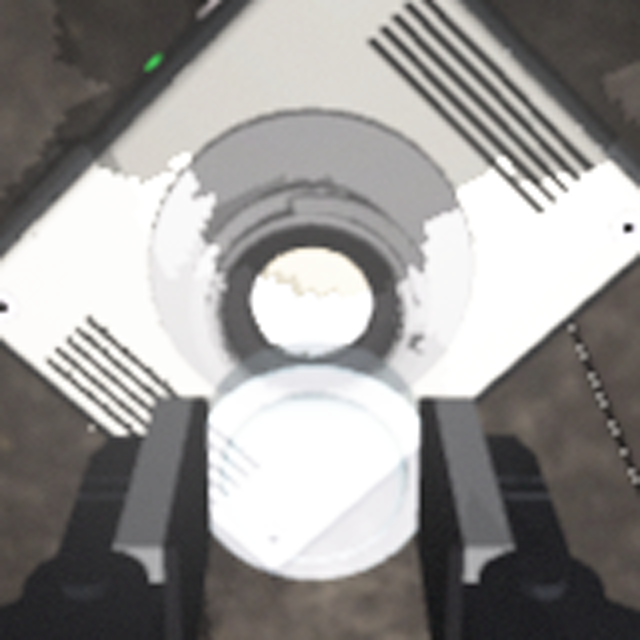

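View pics/w6.png

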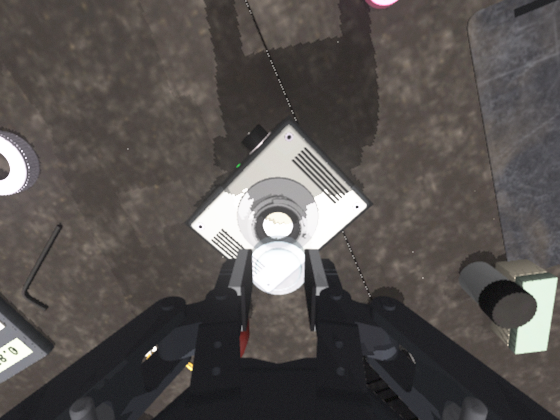

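Cell view: the bright centre is at about (278,224.5), with the dark cushion ring around it. The held lens is at (278.5,268) and partly hides the ring. I'll shift 20 mm along tool y for a clear view.

Request:
move_arm(increments=[{"tx": 0, "ty": 0.02, "tz": 0, "turn": 0}, {"tx": 0, "ty": 0.02, "tz": 0, "turn": 0}, {"tx": 0, "ty": 0.02, "tz": 0, "turn": 0}, {"tx": 0, "ty": 0.02, "tz": 0, "turn": 0}, {"tx": 0, "ty": 0.02, "tz": 0, "turn": 0}, {"tx": 0, "ty": 0.02, "tz": 0, "turn": 0}])

```text
time_s: 5.42
eef_pos: [0.6248, -0.0416, 0.1248]
eef_rot: [-0.0, 0.841, 0.541, -0.0]
wrist_force: [0.2, -0.1, -0.1]
opening: 0.323
```

Run:
```python
from h import *
o,p,d,c=look('w7'); R=rot(o['eef_rot']); print(R.round(3))
q=proj(c,[.6091,-.0336,.062]);print(q); u,v=q.astype(int)
zoom(p,u,v,32,'z8.png',640)
for hi in (100,120,140): print(ell(p,u,v,32,0,hi))
for lo in (170,200,220): print(ell(p,u,v,20,lo,255))
a=np.linspace(0,2*np.pi,60)
for z,r in ((.062,.0178),(.061,.0168),(.059,.0168),(.062,.019)):
    q=np.array([proj(c,[.6091+r*np.cos(t),-.0336+r*np.sin(t),z]) for t in a]); print(z,r,(q.max(0)+q.min(0))/2,np.ptp(q,axis=0))
```

```text
t 5.42 pos [ 0.6248 -0.0416  0.1248] q [-0.256  0.401  1.557  0.     1.184 -1.399] F [ 0.24 -0.12 -0.11] T [-0.011  0.031 -0.036] op 0.323
[[ 0.414  0.91  -0.   ]
 [ 0.91  -0.414  0.   ]
 [-0.    -0.    -1.   ]]
[280.1172974  198.06664633]
[(np.float64(278.0), np.float64(198.67), np.float64(43.68), np.float64(45.84), np.float64(1563.04)), (np.float64(277.88), np.float64(197.79), np.float64(30.84), np.float64(32.4), np.float64(780.64))]
[(np.float64(277.92), np.float64(199.04), np.float64(45.21), np.float64(47.21), np.float64(1665.47)), (np.float64(277.89), np.float64(197.77), np.float64(30.35), np.float64(31.9), np.float64(755.86))]
[(np.float64(277.95), np.float64(199.94), np.float64(48.09), np.float64(48.32), np.float64(1805.65)), (np.float64(277.87), np.float64(197.71), np.float64(29.93), np.float64(31.53), np.float64(737.46))]
[(np.float64(277.88), np.float64(197.68), np.float64(29.14), np.float64(30.68), np.float64(698.89))]
[(np.float64(277.88), np.float64(197.65), np.float64(28.64), np.float64(30.18), np.float64(675.39))]
[(np.float64(277.86), np.float64(197.62), np.float64(28.27), np.float64(29.74), np.float64(656.51))]
0.062 0.0178 [280.11872581 197.4655582 ] [49.64726542 47.41104236]
0.061 0.0168 [280.10897446 197.12541168] [46.65039842 44.56771383]
0.059 0.0168 [280.08996558 196.3226346 ] [46.24404188 44.21868756]
0.062 0.019 [280.11887748 197.38056685] [52.9967513  50.61195528]
```

View pics/z8.png

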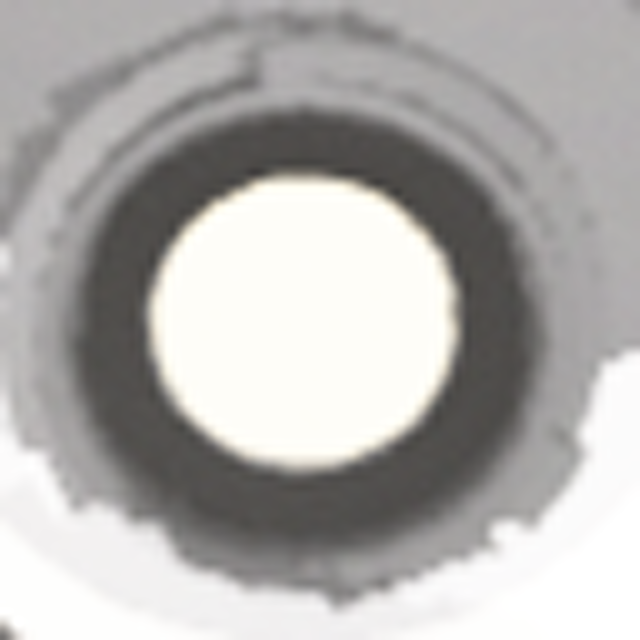

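Run:
```python
from h import *
p5,_,c5=load('w5'); p,d,c=load('w7'); o=get_obs(); R=rot(o['eef_rot'])
# lens centre in camera frame (camera rigid to tool): use w7 image
zoom(p,280,268,36,'z9.png',648)
for z,u,v in ((.059,277.88,197.75),(.0605,277.95,198.9),(.0605,277.95,198.5)): print('cell',onz(c,u,v,z))
a=np.linspace(0,2*np.pi,90); 
for h in (.003,.0036,.004):
  for dy in (-.001,0,.001):
    q=np.array([proj(c,o['eef_pos']+R@[.016*np.cos(t),.016*np.sin(t)+dy,-h]) for t in a]); print(h,dy,q.max(0).round(2),q.min(0).round(2))
```

```text
cell [ 0.60906198 -0.03534657  0.059     ]
cell [ 0.60945332 -0.03546891  0.0605    ]
cell [ 0.6091776  -0.03534338  0.0605    ]
0.003 -0.001 [309.6  291.42] [248.83 237.64]
0.003 0 [309.53 293.  ] [248.89 239.43]
0.003 0.001 [309.47 294.56] [248.95 241.21]
0.0036 -0.001 [309.71 292.08] [248.73 238.14]
0.0036 0 [309.65 293.66] [248.79 239.93]
0.0036 0.001 [309.59 295.23] [248.84 241.72]
0.004 -0.001 [309.79 292.52] [248.66 238.48]
0.004 0 [309.73 294.1 ] [248.72 240.27]
0.004 0.001 [309.66 295.67] [248.77 242.06]
```

View pics/z9.png

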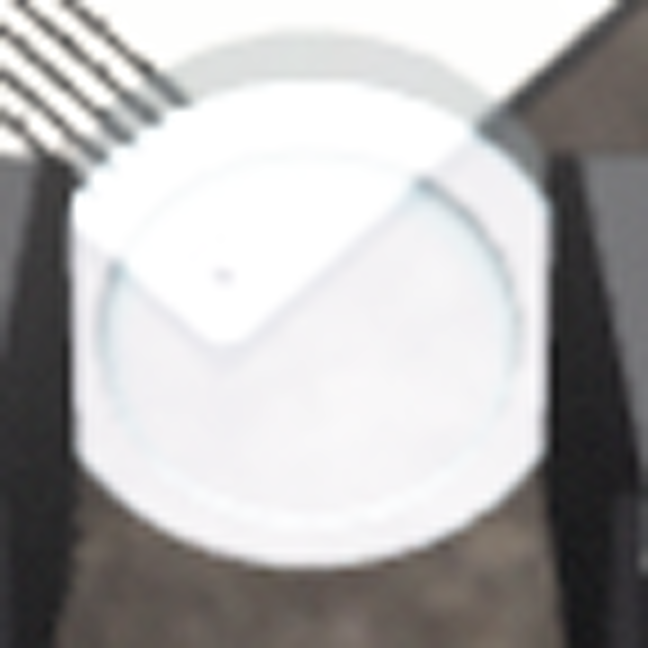

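The lens in tool axes is (-0.4, +0.7) mm off the TCP. The cell from the wrist camera is (0.6092, -0.0354). I'll descend to about 4 mm above the rim and look.

Request:
move_arm(increments=[{"tx": -0.0004, "ty": -0.0175, "tz": 0.02, "turn": 0}, {"tx": -0.0004, "ty": -0.0175, "tz": 0.04, "turn": 0}, {"tx": -0.0004, "ty": -0.0175, "tz": 0.052, "turn": 0}, {"tx": -0.0004, "ty": -0.0175, "tz": 0.052, "turn": 0}, {"tx": -0.0004, "ty": -0.0175, "tz": 0.052, "turn": 0}, {"tx": -0.0004, "ty": -0.0175, "tz": 0.052, "turn": 0}, {"tx": -0.0004, "ty": -0.0175, "tz": 0.052, "turn": 0}, {"tx": -0.0004, "ty": -0.0175, "tz": 0.052, "turn": 0}])

```text
time_s: 6.13
eef_pos: [0.6103, -0.0357, 0.0741]
eef_rot: [0.001, 0.841, 0.541, 0.001]
wrist_force: [-0.6, -0.7, -0.1]
opening: 0.318
```

Run:
```python
from h import *
o,p,d,c=look('w8'); R=rot(o['eef_rot'])
T=np.array([.6092,-.0354,.0644])-R@[-.0004,.0007,0]; print('remaining',R.T@(T-o['eef_pos']))
zoom(p,280,260,40,'z10.png',640)
```

```text
t 6.13 pos [ 0.6103 -0.0357  0.0741] q [-0.252  0.437  1.624 -0.     1.079 -1.395] F [-0.55 -0.72 -0.1 ] T [-0.015  0.024 -0.024] op 0.318
remaining [ 0.00017814 -0.00180635  0.00966053]
```

View pics/z10.png

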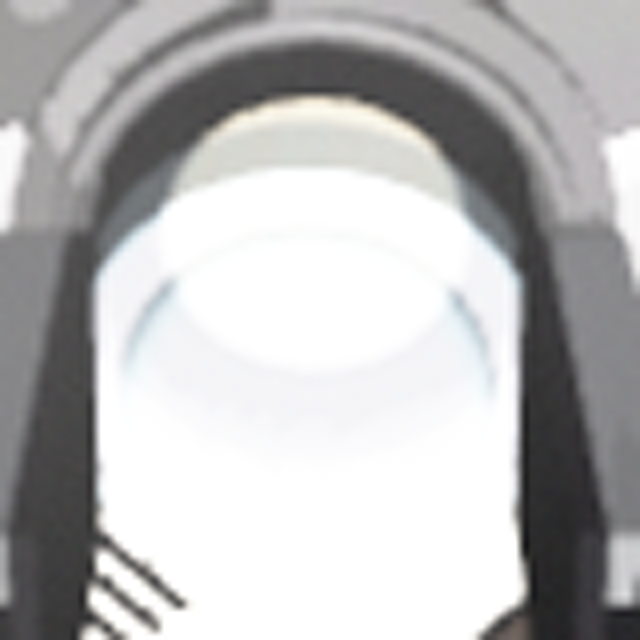

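Run:
```python
from h import *
p,d,c=load('w8'); o=get_obs(); R=rot(o['eef_rot'])
C=onz(c,279.4,249.2,.059); L=onz(c,240+308.5/8,268.0,o['eef_pos'][2]+.0036)
print(C,L,'move tool',R.T@(C-L), o['eef_pos'])
```

```text
[ 0.609327   -0.03513653  0.059     ] [ 0.61054417 -0.03627733  0.07743113] move tool [ 0.00052755 -0.00161337  0.01842846] [ 0.61005233 -0.03556641  0.07383113]
```

Request:
move_arm(increments=[{"tx": 0.0004, "ty": -0.0016, "tz": 0.002, "turn": 0}, {"tx": 0.0004, "ty": -0.0016, "tz": 0.003, "turn": 0}, {"tx": 0.0004, "ty": -0.0016, "tz": 0.004, "turn": 0}, {"tx": 0.0004, "ty": -0.0016, "tz": 0.005, "turn": 0}, {"tx": 0.0004, "ty": -0.0016, "tz": 0.006, "turn": 0}, {"tx": 0.0004, "ty": -0.0016, "tz": 0.0065, "turn": 0}, {"tx": 0.0004, "ty": -0.0016, "tz": 0.0065, "turn": 0}, {"tx": 0.0004, "ty": -0.0016, "tz": 0.0065, "turn": 0}])

```text
time_s: 6.85
eef_pos: [0.608, -0.0343, 0.0663]
eef_rot: [-0.0, 0.841, 0.541, -0.0]
wrist_force: [-0.5, -0.1, 0.3]
opening: 0.32
```

Run:
```python
from h import *
o,p,d,c=look('w9'); R=rot(o['eef_rot'])
T=np.array([.6093,-.0353,.0644])-R@[-.0004,.0007,0]; print('remaining',R.T@(T-o['eef_pos']))
zoom(p,280,260,40,'z11.png',640)
```

```text
t 6.85 pos [ 0.608  -0.0343  0.0663] q [-0.251  0.445  1.631 -0.     1.066 -1.394] F [-0.5  -0.13  0.25] T [ 0.026  0.054 -0.043] op 0.32
remaining [5.94956887e-05 9.33124332e-04 1.92969354e-03]
```

View pics/z11.png

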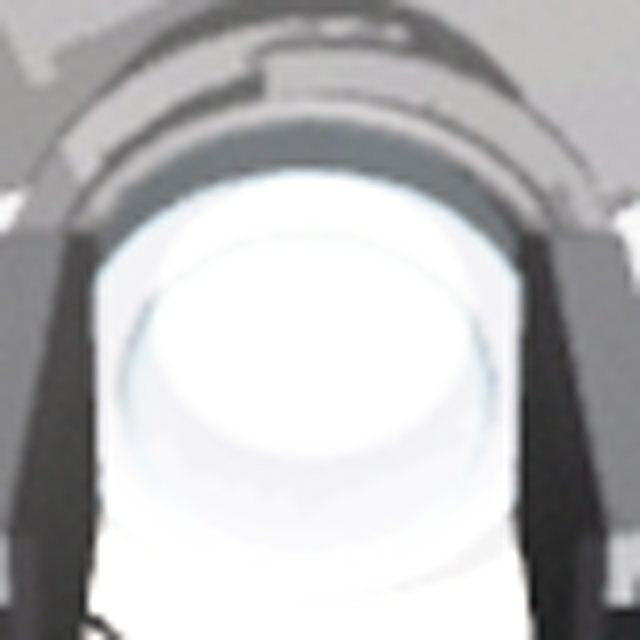

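Run:
```python
from h import *
p,d,c=load('w9'); o=get_obs(); R=rot(o['eef_rot'])
C=onz(c,279.3,258.9,.059); L=onz(c,240+308.5/8,268.0,o['eef_pos'][2]+.0036)
print(C,L,'move tool',R.T@(C-L), o['eef_pos'])
```

```text
[ 0.6088774  -0.03474321  0.059     ] [ 0.60812117 -0.03487849  0.06994277] move tool [0.00043716 0.00063208 0.01094275] [ 0.60794903 -0.03430215  0.06634277]
```

Nearly centred, with no contact force. Last correction of +0.3/+0.7 mm while sinking 2 mm.

Request:
move_arm(increments=[{"tx": 0.0003, "ty": 0.0007, "tz": 0, "turn": 0}, {"tx": 0.0003, "ty": 0.0007, "tz": 0.0005, "turn": 0}, {"tx": 0.0003, "ty": 0.0007, "tz": 0.001, "turn": 0}, {"tx": 0.0003, "ty": 0.0007, "tz": 0.0015, "turn": 0}, {"tx": 0.0003, "ty": 0.0007, "tz": 0.0018, "turn": 0}, {"tx": 0.0003, "ty": 0.0007, "tz": 0.0018, "turn": 0}, {"tx": 0.0003, "ty": 0.0007, "tz": 0.0018, "turn": 0}])

```text
time_s: 7.48
eef_pos: [0.6087, -0.0343, 0.0645]
eef_rot: [-0.0, 0.841, 0.541, -0.0]
wrist_force: [-1.0, -0.2, 0.3]
opening: 0.324
```

Run:
```python
from h import *
o,p,d,c=look('w10')
zoom(p,280,260,40,'z12.png',640)
```

```text
t 7.48 pos [ 0.6087 -0.0343  0.0645] q [-0.251  0.449  1.63   0.     1.063 -1.394] F [-1.03 -0.24  0.29] T [-0.039  0.009 -0.019] op 0.324
```

View pics/z12.png

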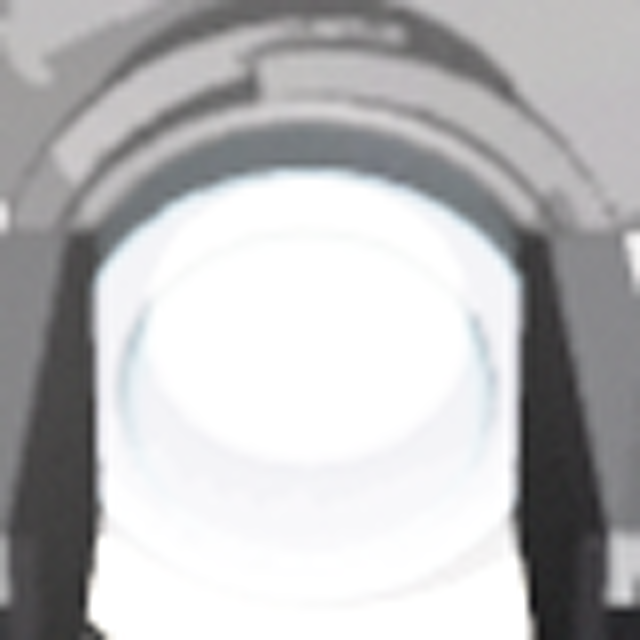

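The lens bottom is at about 59 mm with no force, so it is inside the recess. Release and rise.

Request:
move_arm(gripper=0.65, increments=[{"tx": 0, "ty": 0, "tz": 0.0002, "turn": 0}, {"tx": 0, "ty": 0, "tz": 0.0002, "turn": 0}, {"tx": 0, "ty": 0, "tz": 0.0002, "turn": 0}, {"tx": 0, "ty": 0, "tz": 0.0002, "turn": 0}, {"tx": 0, "ty": 0, "tz": 0.0002, "turn": 0}, {"tx": 0, "ty": 0, "tz": -0.02, "turn": 0}, {"tx": 0, "ty": 0.01, "tz": -0.05, "turn": 0}, {"tx": 0, "ty": 0.02, "tz": -0.07, "turn": 0}, {"tx": 0, "ty": 0.02, "tz": -0.07, "turn": 0}, {"tx": 0, "ty": 0.02, "tz": -0.07, "turn": 0}])

```text
time_s: 8.37
eef_pos: [0.6283, -0.0431, 0.1363]
eef_rot: [0.001, 0.841, 0.541, 0.001]
wrist_force: [-0.1, 0.1, -0.5]
opening: 0.653
```

Run:
```python
from h import *
o,p,d,c=look('w11'); R=rot(o['eef_rot'])
q=proj(c,[.6091,-.0350,.062]);print(q); u,v=q.astype(int)
zoom(p,u,v,36,'z13.png',720)
```

```text
t 8.37 pos [ 0.6283 -0.0431  0.1363] q [-0.257  0.392  1.544  0.     1.203 -1.399] F [-0.14  0.13 -0.45] T [ 0.     0.005 -0.004] op 0.653
[278.10674796 188.94234905]
```

View pics/z13.png

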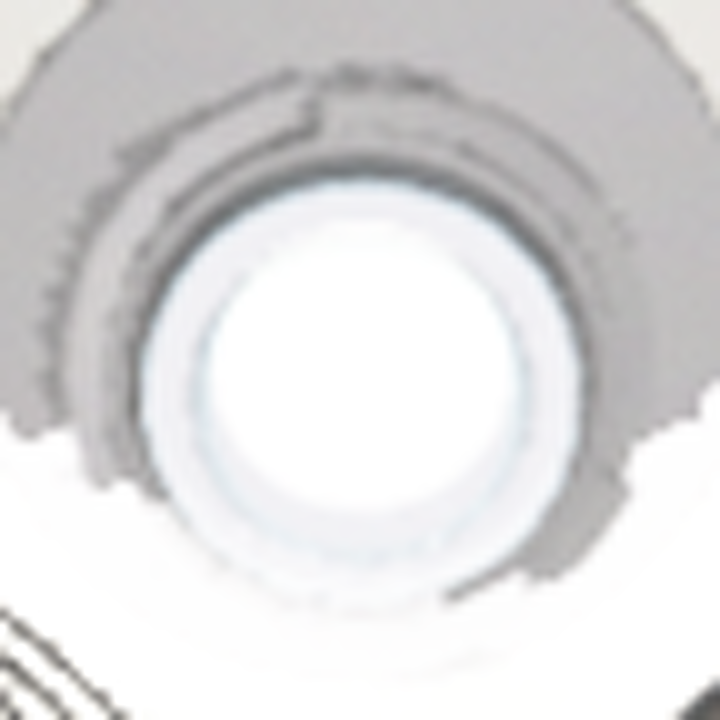

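Seated by the look of it (flange centre at about (278,192)). I'll check height and flatness with the depth map.

Run:
```python
from h import *
p,d,c=load('w11')
u0,v0=278-36,188-36; cx,cy=u0+36.1,v0+39.2
print(onz(c,cx,cy,.068), onz(c,cx,cy,.071))
pts=[]
for a in np.linspace(0,2*np.pi,24,endpoint=False):
    u,v=cx+19.3*np.cos(a),cy+18.6*np.sin(a); dd=d[int(round(v)),int(round(u))]
    o,r=ray(c,int(round(u)),int(round(v))); P=o+r*dd; pts.append(P)
pts=np.array(pts); print((pts[:,2]*1000).round(1))
for w in 'scene','top': snap(w,w+'1.png')
```

```text
[ 0.60911511 -0.03502053  0.068     ] [ 0.60832283 -0.03466317  0.071     ]
[ 68.3  69.   67.4  67.8  67.3  68.3  67.2  68.   68.4  68.   67.8  67.9
 278.8  68.1  68.9  67.9  67.5  68.3  67.1  69.2  69.5  67.3  67.8  68.2]
```

Flange top at 68.0 mm all round, so the lens sits flat on the cushion, centred at (0.6091, -0.0350). Now to the ring.

Request:
move_arm(gripper=0.9, increments=[{"tx": -0.241, "ty": -0.059, "tz": 0.02, "turn": 0}, {"tx": -0.241, "ty": -0.059, "tz": 0.02, "turn": 0}, {"tx": -0.241, "ty": -0.059, "tz": 0.02, "turn": 0}, {"tx": -0.241, "ty": -0.059, "tz": 0.02, "turn": 0}, {"tx": -0.241, "ty": -0.059, "tz": 0.02, "turn": 0}, {"tx": -0.241, "ty": -0.059, "tz": 0.02, "turn": 0}, {"tx": -0.241, "ty": -0.059, "tz": 0.02, "turn": 0}, {"tx": -0.241, "ty": -0.059, "tz": 0.02, "turn": 0}, {"tx": -0.241, "ty": -0.059, "tz": 0.02, "turn": 0}, {"tx": -0.241, "ty": -0.059, "tz": 0.02, "turn": 0}, {"tx": -0.241, "ty": -0.059, "tz": 0.02, "turn": 0}])

```text
time_s: 9.43
eef_pos: [0.4739, -0.2361, 0.1143]
eef_rot: [-0.0, 0.84, 0.542, 0.0]
wrist_force: [0.5, 0.5, 0.0]
opening: 0.899
```

Run:
```python
from h import *
o,p,d,c=look('w12'); R=rot(o['eef_rot'])
q=proj(c,[.475,-.238,.016]);print(q); u,v=q.astype(int)
zoom(p,u,v,50,'z14.png',600)
print(ell(p,u,v,45,150,255), ell(p,u,v,20,0,150))
```

```text
t 9.43 pos [ 0.4739 -0.2361  0.1143] q [-0.687  0.219  1.818  0.     1.104 -1.832] F [0.47 0.49 0.01] T [-0.019 -0.048  0.007] op 0.899
[277.25561065 207.44514031]
[(np.float64(277.11), np.float64(206.7), np.float64(59.47), np.float64(63.79), np.float64(2948.75)), (np.float64(276.33), np.float64(206.31), np.float64(31.02), np.float64(33.91), np.float64(787.67))] [(np.float64(276.49), np.float64(205.33), np.float64(31.36), np.float64(35.27), np.float64(816.58))]
```

View pics/w12.png

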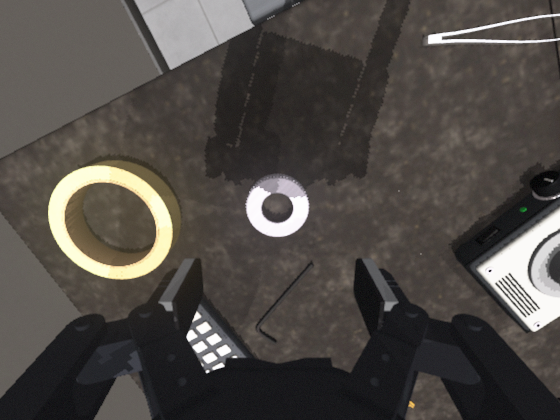

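View pics/z14.png

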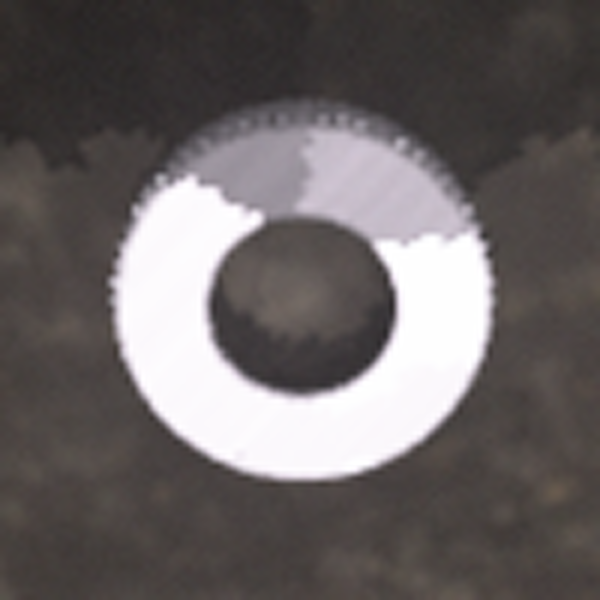

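Ring top centre is at (277.5,207.6), predicted (277.3,207.4). The tape roll at (115,220) and the hex key at (288,300) stay clear of the fingers. I'll descend.

Request:
move_arm(increments=[{"tx": -0.0013, "ty": 0.0018, "tz": 0.035, "turn": 0}, {"tx": -0.0013, "ty": 0.0018, "tz": 0.07, "turn": 0}, {"tx": -0.0013, "ty": 0.0018, "tz": 0.09, "turn": 0}, {"tx": -0.0013, "ty": 0.0018, "tz": 0.09, "turn": 0}, {"tx": -0.0013, "ty": 0.0018, "tz": 0.09, "turn": 0}, {"tx": -0.0013, "ty": 0.0018, "tz": 0.09, "turn": 0}])

```text
time_s: 9.98
eef_pos: [0.4756, -0.2395, 0.0258]
eef_rot: [0.001, 0.841, 0.541, 0.0]
wrist_force: [0.7, 0.0, 0.3]
opening: 0.902
```

Run:
```python
from h import *
o,p,d,c=look('w13'); R=rot(o['eef_rot'])
q=proj(c,[.475,-.238,.016]);print(q); u,v=q.astype(int)
zoom(p,280,255,60,'z15.png',600)
T=np.array([.475,-.238,.003]); print(R.T@(T-o['eef_pos']))
```

```text
t 9.98 pos [ 0.4756 -0.2395  0.0258] q [-0.69   0.37   1.845  0.     0.925 -1.834] F [0.65 0.02 0.27] T [-0.    -0.001  0.003] op 0.902
[281.37666062 253.35005868]
[ 0.00116296 -0.00117439  0.0227667 ]
```

View pics/z15.png

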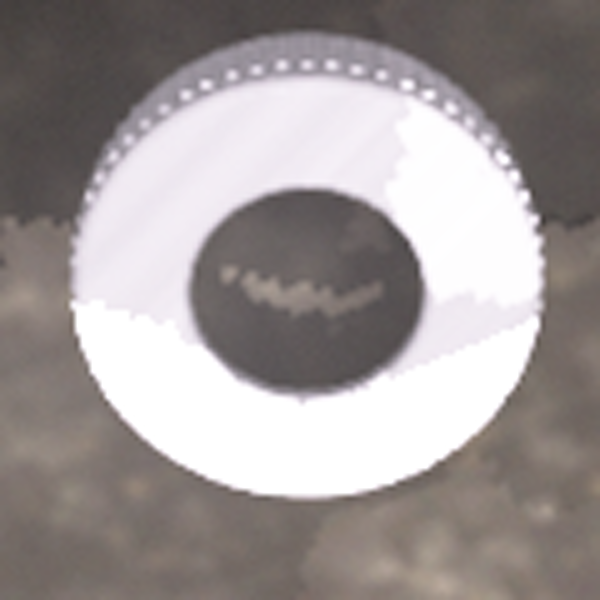

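The ring hole is at (281.6,253), as predicted. Final descent and close.

Request:
move_arm(increments=[{"tx": 0.001, "ty": -0.001, "tz": 0.01, "turn": 0}, {"tx": 0.001, "ty": -0.001, "tz": 0.018, "turn": 0}, {"tx": 0.001, "ty": -0.001, "tz": 0.021, "turn": 0}, {"tx": 0.001, "ty": -0.001, "tz": 0.021, "turn": 0}, {"tx": 0.001, "ty": -0.001, "tz": 0.021, "turn": 0}, {"tx": 0.001, "ty": -0.001, "tz": 0.021, "turn": 0}])

```text
time_s: 10.53
eef_pos: [0.4739, -0.2381, 0.0036]
eef_rot: [0.0, 0.841, 0.541, 0.0]
wrist_force: [-0.3, -0.5, 0.2]
opening: 0.903
```

Request:
move_arm(gripper=0.45, increments=[{"tx": 0, "ty": 0, "tz": 0, "turn": 0}, {"tx": 0, "ty": 0, "tz": 0, "turn": 0}, {"tx": 0, "ty": 0, "tz": 0, "turn": 0}, {"tx": 0, "ty": 0, "tz": 0, "turn": 0}, {"tx": 0, "ty": 0, "tz": 0, "turn": 0}, {"tx": 0, "ty": 0, "tz": 0, "turn": 0}])

```text
time_s: 11.03
eef_pos: [0.4741, -0.2382, 0.0045]
eef_rot: [0.0, 0.841, 0.541, 0.0]
wrist_force: [-2.2, 1.5, 7.4]
opening: 0.607
```

Run:
```python
from h import *
o,p,d,c=look('w14'); R=rot(o['eef_rot'])
zoom(p,280,260,60,'z16.png',600)
```

```text
t 11.03 pos [ 0.4741 -0.2382  0.0045] q [-0.689  0.407  1.85  -0.     0.883 -1.832] F [-2.19  1.46  7.44] T [ 0.277  0.417 -0.051] op 0.607
```

View pics/z16.png

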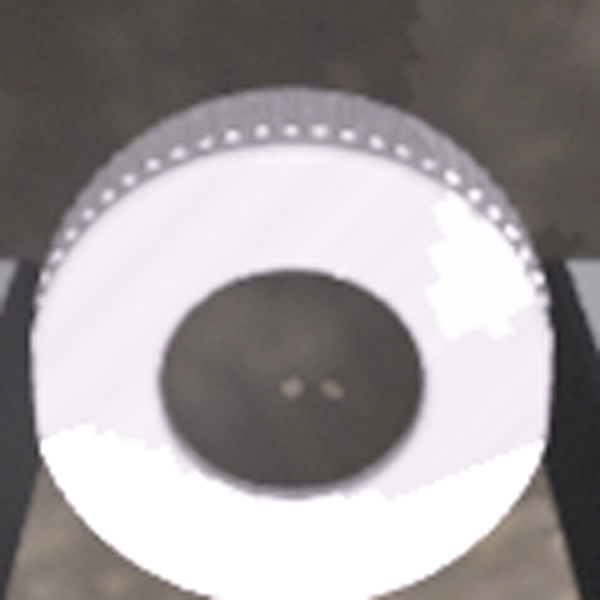

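Request:
move_arm(increments=[{"tx": 0, "ty": 0, "tz": -0.01, "turn": 0}, {"tx": 0, "ty": 0, "tz": -0.03, "turn": 0}, {"tx": 0, "ty": 0, "tz": -0.06, "turn": 0}, {"tx": 0, "ty": 0, "tz": -0.09, "turn": 0}, {"tx": 0, "ty": 0, "tz": -0.12, "turn": 0}, {"tx": 0, "ty": 0, "tz": -0.12, "turn": 0}, {"tx": 0, "ty": 0, "tz": -0.12, "turn": 0}])

```text
time_s: 11.67
eef_pos: [0.4752, -0.239, 0.126]
eef_rot: [0.002, 0.841, 0.541, 0.001]
wrist_force: [0.5, 0.3, -2.1]
opening: 0.604
```

Run:
```python
from h import *
o,p,d,c=look('w15'); R=rot(o['eef_rot'])
zoom(p,280,260,60,'z17.png',600)
e=ell(p,278,276,30,0,170); print(e)
for u,v in ((278.4,276.4),): 
    L=onz(c,u,v,o['eef_pos'][2]+.0115); off=R.T@(L-o['eef_pos']); print('ring off',off)
T=np.array([.6091,-.0350,.12])-R@(off*[1,1,0]); print(R.T@(T-o['eef_pos']),R.round(3))
```

```text
t 11.67 pos [ 0.4752 -0.239   0.126 ] q [-0.689  0.204  1.809 -0.     1.123 -1.833] F [ 0.47  0.34 -2.13] T [-0.002  0.026 -0.028] op 0.604
[(np.float64(280.65), np.float64(268.71), np.float64(64.37), np.float64(83.99), np.float64(3080.01))]
ring off [-0.00057023  0.00052617 -0.01149677]
[0.24178732 0.03668648 0.00588991] [[ 0.415  0.91   0.004]
 [ 0.91  -0.415 -0.003]
 [-0.001  0.005 -1.   ]]
```

View pics/z17.png

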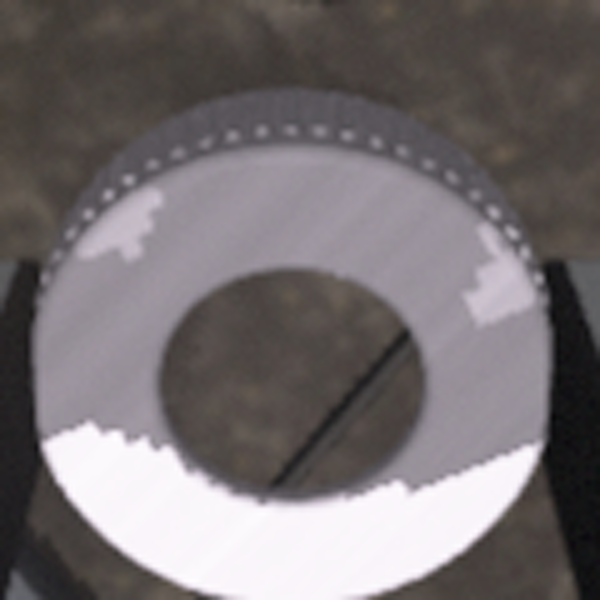

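Ring held level, hole centre at (278.6,276.8). Over to the cell.

Request:
move_arm(increments=[{"tx": 0.242, "ty": 0.037, "tz": 0, "turn": 0}, {"tx": 0.242, "ty": 0.037, "tz": 0, "turn": 0}, {"tx": 0.242, "ty": 0.037, "tz": 0, "turn": 0}, {"tx": 0.242, "ty": 0.037, "tz": 0, "turn": 0}, {"tx": 0.242, "ty": 0.037, "tz": 0, "turn": 0}, {"tx": 0.242, "ty": 0.037, "tz": 0, "turn": 0}, {"tx": 0.242, "ty": 0.037, "tz": 0, "turn": 0}, {"tx": 0.242, "ty": 0.037, "tz": 0, "turn": 0}, {"tx": 0.242, "ty": 0.037, "tz": 0, "turn": 0}, {"tx": 0.242, "ty": 0.037, "tz": 0.0, "turn": 0}, {"tx": 0.242, "ty": 0.037, "tz": 0.0, "turn": 0}])

```text
time_s: 12.63
eef_pos: [0.607, -0.0344, 0.1228]
eef_rot: [-0.0, 0.842, 0.54, -0.001]
wrist_force: [-0.6, 0.3, -1.2]
opening: 0.603
```

Run:
```python
from h import *
o,p,d,c=look('w16'); R=rot(o['eef_rot'])
off=np.array([-.0005,.0005,0])
print(proj(c,[.6091,-.035,.068]))
T=np.array([.6091,-.0350,.0825])-R@off; print(R.T@(T-o['eef_pos']))
zoom(p,280,240,70,'z18.png',600)
```

```text
t 12.63 pos [ 0.607  -0.0344  0.1228] q [-0.251  0.367  1.607 -0.     1.169 -1.392] F [-0.61  0.27 -1.23] T [-0.026  0.008  0.009] op 0.603
[279.52106069 227.83409808]
[0.00085567 0.00171242 0.04032329]
```

View pics/z18.png

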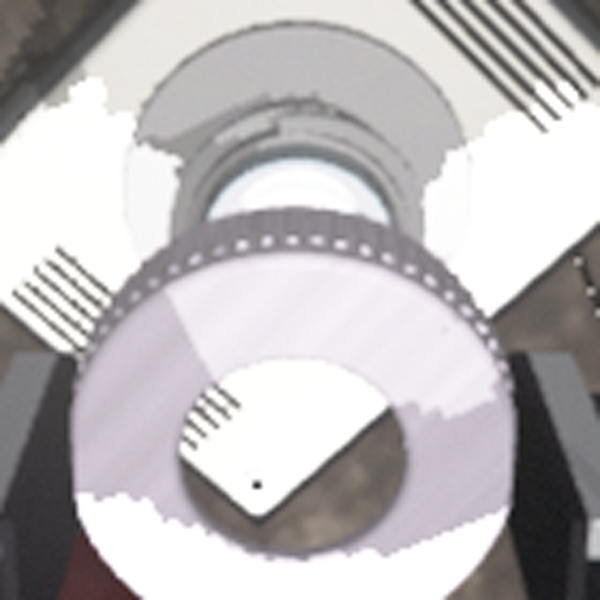

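Request:
move_arm(increments=[{"tx": 0.0008, "ty": 0.0015, "tz": 0.015, "turn": 0}, {"tx": 0.0008, "ty": 0.0015, "tz": 0.03, "turn": 0}, {"tx": 0.0008, "ty": 0.0015, "tz": 0.04, "turn": 0}, {"tx": 0.0008, "ty": 0.0015, "tz": 0.04, "turn": 0}, {"tx": 0.0008, "ty": 0.0015, "tz": 0.04, "turn": 0}, {"tx": 0.0008, "ty": 0.0015, "tz": 0.04, "turn": 0}, {"tx": 0.0008, "ty": 0.0015, "tz": 0.04, "turn": 0}])

```text
time_s: 13.27
eef_pos: [0.6103, -0.0334, 0.0846]
eef_rot: [0.001, 0.841, 0.541, 0.001]
wrist_force: [-0.5, 0.2, -0.7]
opening: 0.609
```

Run:
```python
from h import *
o,p,d,c=look('w17'); R=rot(o['eef_rot'])
off=np.array([-.0005,.0005,0])
print(proj(c,[.6091,-.035,.068]))
T=np.array([.6091,-.0350,.0825])-R@off; print(R.T@(T-o['eef_pos']))
zoom(p,280,255,50,'z19.png',600)
```

```text
t 13.27 pos [ 0.6103 -0.0334  0.0846] q [-0.249  0.422  1.62   0.     1.098 -1.391] F [-0.48  0.22 -0.71] T [ 0.023 -0.038 -0.039] op 0.609
[275.94296932 248.95653363]
[-0.00143978 -0.0009475   0.00207866]
```

View pics/z19.png

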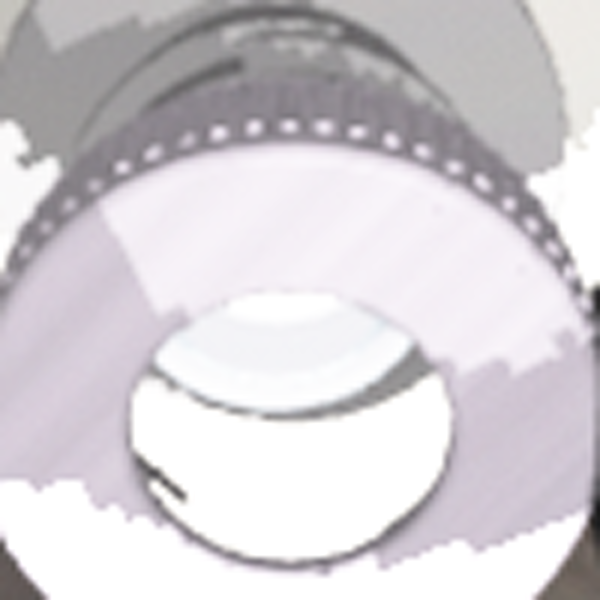

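Request:
move_arm(increments=[{"tx": -0.0008, "ty": -0.0009, "tz": 0.002, "turn": 0}, {"tx": -0.0008, "ty": -0.0009, "tz": 0.004, "turn": 0}, {"tx": -0.0008, "ty": -0.0009, "tz": 0.005, "turn": 0}, {"tx": -0.0008, "ty": -0.0009, "tz": 0.005, "turn": 0}, {"tx": -0.0008, "ty": -0.0009, "tz": 0.005, "turn": 0}])

```text
time_s: 13.73
eef_pos: [0.6083, -0.0334, 0.0783]
eef_rot: [-0.0, 0.841, 0.541, -0.0]
wrist_force: [-0.1, 0.2, -0.4]
opening: 0.608
```

Run:
```python
from h import *
o,p,d,c=look('w18'); R=rot(o['eef_rot'])
off=np.array([-.0005,.0005,0])
a=np.linspace(0,2*np.pi,60)
q=np.array([proj(c,[.6091+.016*np.cos(t),-.035+.016*np.sin(t),.068]) for t in a])
print(q.min(0),q.max(0))
T=np.array([.6091,-.0350,.0725])-R@off; print(R.T@(T-o['eef_pos']))
im=cv2.resize(cv2.cvtColor(p[205:305,230:330],cv2.COLOR_RGB2BGR),(600,600),interpolation=cv2.INTER_CUBIC)
cv2.polylines(im,[((q-[230,205]+.5)*6).astype(int)],True,(0,0,255),1)
cv2.imwrite('pics/z20.png',im)
```

```text
t 13.73 pos [ 0.6083 -0.0334  0.0783] q [-0.249  0.428  1.626  0.     1.088 -1.392] F [-0.11  0.18 -0.41] T [-0.006  0.018 -0.013] op 0.608
[249.23637262 231.12494444] [305.25986347 281.16834161]
[-0.00067592  0.00088772  0.00583118]
```

View pics/z20.png

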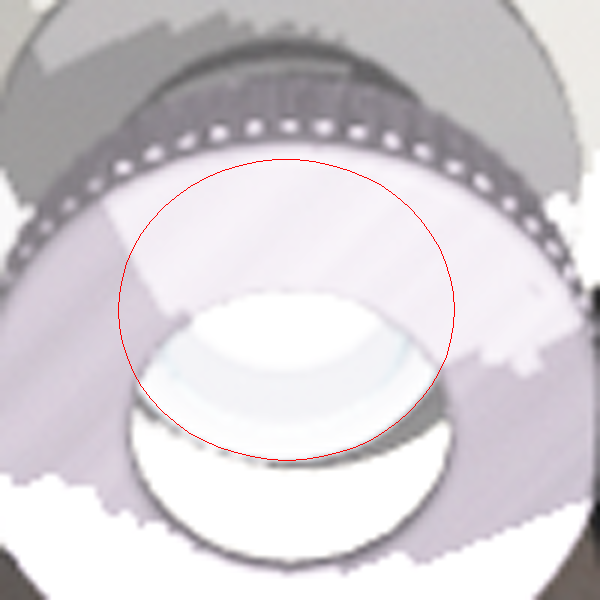

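The predicted lens outline (red) matches the visible edge within about 0.3 mm. Correct by (-0.7, +0.9) mm and lower.

Request:
move_arm(increments=[{"tx": -0.0006, "ty": 0.0009, "tz": 0.001, "turn": 0}, {"tx": -0.0006, "ty": 0.0009, "tz": 0.003, "turn": 0}, {"tx": -0.0006, "ty": 0.0009, "tz": 0.006, "turn": 0}, {"tx": -0.0006, "ty": 0.0009, "tz": 0.009, "turn": 0}, {"tx": -0.0006, "ty": 0.0009, "tz": 0.009, "turn": 0}, {"tx": -0.0006, "ty": 0.0009, "tz": 0.009, "turn": 0}])

```text
time_s: 14.28
eef_pos: [0.6087, -0.0342, 0.069]
eef_rot: [-0.0, 0.841, 0.541, -0.0]
wrist_force: [0.1, 0.3, -1.2]
opening: 0.606
```

Run:
```python
from h import *
o,p,d,c=look('w19'); R=rot(o['eef_rot'])
off=np.array([-.0005,.0005,0])
a=np.linspace(0,2*np.pi,60)
im=cv2.resize(cv2.cvtColor(p[205:305,230:330],cv2.COLOR_RGB2BGR),(600,600),interpolation=cv2.INTER_CUBIC)
for r,z in ((.016,.068),(.0125,.068)):
    q=np.array([proj(c,[.6091+r*np.cos(t),-.035+r*np.sin(t),z]) for t in a])
    cv2.polylines(im,[((q-[230,205]+.5)*6).astype(int)],True,(0,0,255),1)
T=np.array([.6091,-.0350,.0665])-R@off; print(R.T@(T-o['eef_pos']))
cv2.imwrite('pics/z21.png',im)
```

```text
t 14.28 pos [ 0.6087 -0.0342  0.069 ] q [-0.251  0.443  1.627 -0.     1.072 -1.394] F [ 0.08  0.3  -1.24] T [ 0.001  0.013 -0.06 ] op 0.606
[-1.62646415e-05  2.06815155e-04  2.50792148e-03]
```

View pics/z21.png

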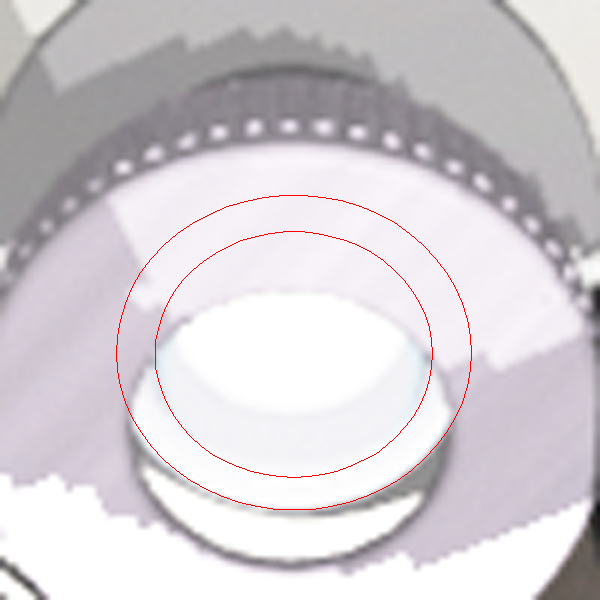

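Aligned within 0.2 mm. I'll continue down to the ribs, watching force.

Request:
move_arm(increments=[{"tx": 0, "ty": 0.0002, "tz": 0.001, "turn": 0}, {"tx": 0, "ty": 0.0002, "tz": 0.002, "turn": 0}, {"tx": 0, "ty": 0.0002, "tz": 0.0025, "turn": 0}, {"tx": 0, "ty": 0.0002, "tz": 0.003, "turn": 0}, {"tx": 0, "ty": 0.0002, "tz": 0.003, "turn": 0}, {"tx": 0, "ty": 0.0002, "tz": 0.003, "turn": 0}])

```text
time_s: 14.83
eef_pos: [0.6092, -0.0344, 0.0665]
eef_rot: [0.0, 0.841, 0.541, 0.0]
wrist_force: [0.3, -0.1, -0.3]
opening: 0.605
```

Request:
move_arm(increments=[{"tx": 0, "ty": 0, "tz": 0.0005, "turn": 0}, {"tx": 0, "ty": 0, "tz": 0.001, "turn": 0}, {"tx": 0, "ty": 0, "tz": 0.001, "turn": 0}, {"tx": 0, "ty": 0, "tz": 0.001, "turn": 0}])

```text
time_s: 15.17
eef_pos: [0.6092, -0.0344, 0.0654]
eef_rot: [-0.0, 0.841, 0.541, -0.0]
wrist_force: [-0.3, -0.4, -1.4]
opening: 0.607
```

Request:
move_arm(increments=[{"tx": 0, "ty": 0, "tz": 0.0005, "turn": 0}, {"tx": 0, "ty": 0, "tz": 0.001, "turn": 0}, {"tx": 0, "ty": 0, "tz": 0.0015, "turn": 0}, {"tx": 0, "ty": 0, "tz": 0.0015, "turn": 0}, {"tx": 0, "ty": 0, "tz": 0.0015, "turn": 0}])

```text
time_s: 15.58
eef_pos: [0.6094, -0.0345, 0.0645]
eef_rot: [0.0, 0.841, 0.541, 0.0]
wrist_force: [-1.6, -0.2, 5.0]
opening: 0.602
```

Request:
move_arm(increments=[{"tx": 0, "ty": 0, "tz": 0.0005, "turn": 0}, {"tx": 0, "ty": 0, "tz": 0.001, "turn": 0}, {"tx": 0, "ty": 0, "tz": 0.001, "turn": 0}, {"tx": 0, "ty": 0, "tz": 0.001, "turn": 0}])

```text
time_s: 15.92
eef_pos: [0.6095, -0.0345, 0.0644]
eef_rot: [0.0, 0.841, 0.541, 0.0]
wrist_force: [-4.9, 0.3, 10.9]
opening: 0.609
```

Landed with the ring edge at about 60.0 mm, 2 mm below the rim. I'll ease off to a light push of about 3 N and start turning clockwise (+turn), following the pitch of 0.044 mm/deg.

Request:
move_arm(increments=[{"tx": 0, "ty": 0, "tz": -0.0006, "turn": 0}, {"tx": 0, "ty": 0, "tz": -0.0012, "turn": 0}, {"tx": 0, "ty": 0, "tz": -0.0012, "turn": 0}, {"tx": 0, "ty": 0, "tz": -0.0012, "turn": 0}])

```text
time_s: 16.25
eef_pos: [0.6094, -0.0345, 0.0645]
eef_rot: [0.0, 0.841, 0.541, 0.0]
wrist_force: [-1.1, 0.9, 7.4]
opening: 0.603
```

Request:
move_arm(increments=[{"tx": 0, "ty": 0, "tz": 0.0002, "turn": 5}, {"tx": 0, "ty": 0, "tz": 0.0004, "turn": 10}, {"tx": 0, "ty": 0, "tz": 0.0006, "turn": 15}, {"tx": 0, "ty": 0, "tz": 0.0009, "turn": 20}, {"tx": 0, "ty": 0, "tz": 0.0009, "turn": 20}, {"tx": 0, "ty": 0, "tz": 0.0009, "turn": 20}])

```text
time_s: 16.75
eef_pos: [0.6097, -0.0346, 0.0636]
eef_rot: [0.0, 0.922, 0.388, 0.0]
wrist_force: [-0.8, -0.4, 5.7]
opening: 0.607
```

Run:
```python
from h import *
o,p,d,c=look('w20')
```

```text
t 16.75 pos [ 0.6097 -0.0346  0.0636] q [-0.251  0.451  1.628  0.     1.061 -1.047] F [-0.83 -0.45  5.69] T [-0.078  0.111 -0.124] op 0.607
```

Request:
move_arm(increments=[{"tx": 0, "ty": 0, "tz": 0.0, "turn": 6}, {"tx": 0, "ty": 0, "tz": 0.0002, "turn": 12}, {"tx": 0, "ty": 0, "tz": 0.0005, "turn": 18}, {"tx": 0, "ty": 0, "tz": 0.0008, "turn": 24}, {"tx": 0, "ty": 0, "tz": 0.001, "turn": 30}, {"tx": 0, "ty": 0, "tz": 0.001, "turn": 30}, {"tx": 0, "ty": 0, "tz": 0.001, "turn": 30}])

```text
time_s: 17.38
eef_pos: [0.6095, -0.0343, 0.0624]
eef_rot: [-0.0, 0.991, 0.137, 0.0]
wrist_force: [-0.9, 1.4, 3.9]
opening: 0.607
```

Run:
```python
from h import *
o,p,d,c=look('w21')
zoom(p,280,255,50,'z22.png',600)
```

```text
t 17.38 pos [ 0.6095 -0.0343  0.0624] q [-0.251  0.453  1.629  0.     1.059 -0.526] F [-0.9   1.36  3.9 ] T [ 0.187  0.003 -0.07 ] op 0.607
```

View pics/z22.png

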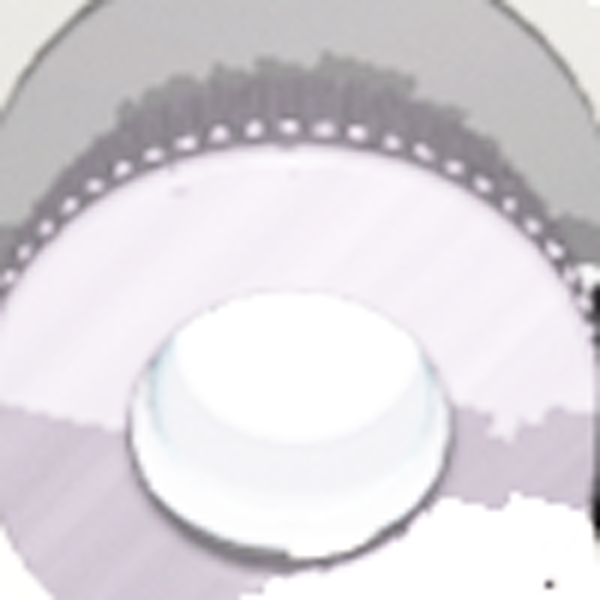

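The ring sinks along the thread (1.2 mm in 30°) and still sits central round the dome. Continue.

Request:
move_arm(increments=[{"tx": 0, "ty": 0, "tz": 0.0002, "turn": 6}, {"tx": 0, "ty": 0, "tz": 0.0005, "turn": 12}, {"tx": 0, "ty": 0, "tz": 0.0008, "turn": 18}, {"tx": 0, "ty": 0, "tz": 0.001, "turn": 24}, {"tx": 0, "ty": 0, "tz": 0.0013, "turn": 30}, {"tx": 0, "ty": 0, "tz": 0.0013, "turn": 30}, {"tx": 0, "ty": 0, "tz": 0.0013, "turn": 30}])

```text
time_s: 18.02
eef_pos: [0.6099, -0.034, 0.0611]
eef_rot: [-0.0, 0.992, -0.124, 0.001]
wrist_force: [4.4, 3.7, 1.5]
opening: 0.606
```

Run:
```python
from h import *
o,p,d,c=look('w22')
```

```text
t 18.02 pos [ 0.6099 -0.034   0.0611] q [-2.500e-01  4.550e-01  1.629e+00  1.000e-03  1.056e+00 -3.000e-03] F [4.37 3.66 1.51] T [ 0.624 -0.567 -0.091] op 0.606
```

A lateral force of (4.4, 3.7) N builds from a small axis offset. I'll shift about 0.5 mm with it and go on.

Request:
move_arm(increments=[{"tx": 0.0003, "ty": -0.0005, "tz": 0.0002, "turn": 0}, {"tx": 0.0003, "ty": -0.0005, "tz": 0.0005, "turn": 5}, {"tx": 0.0003, "ty": -0.0005, "tz": 0.0008, "turn": 10}, {"tx": 0.0003, "ty": -0.0005, "tz": 0.001, "turn": 15}, {"tx": 0.0003, "ty": -0.0005, "tz": 0.0012, "turn": 20}, {"tx": 0.0003, "ty": -0.0005, "tz": 0.0012, "turn": 20}, {"tx": 0.0003, "ty": -0.0005, "tz": 0.0012, "turn": 20}])

```text
time_s: 18.65
eef_pos: [0.6103, -0.0339, 0.0602]
eef_rot: [-0.0, 0.955, -0.295, 0.001]
wrist_force: [4.3, 2.8, 3.6]
opening: 0.606
```

Run:
```python
from h import *
o,p,d,c=look('w23')
zoom(p,280,255,50,'z23.png',600)
```

```text
t 18.65 pos [ 0.6103 -0.0339  0.0602] q [-0.25   0.457  1.628  0.     1.055  0.349] F [4.33 2.81 3.64] T [ 0.624 -0.648 -0.092] op 0.606
```

View pics/z23.png

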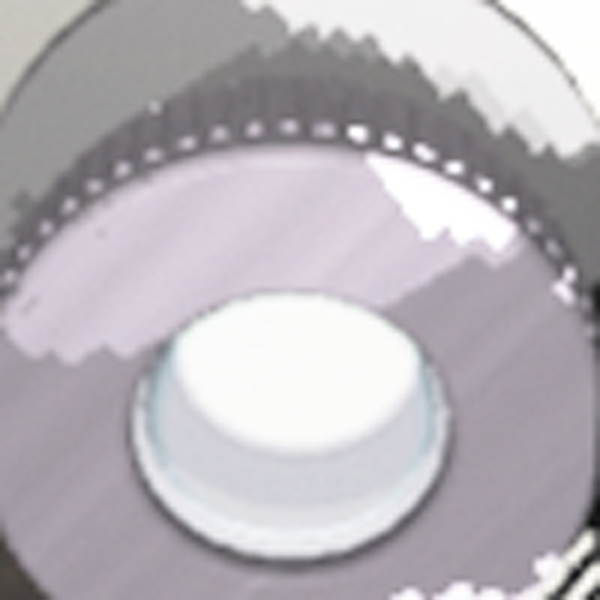

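Edge at about 55.7 mm, central. I'll test whether the thread has caught with a slight upward pull.

Request:
move_arm(increments=[{"tx": 0.0003, "ty": -0.0003, "tz": -0.0006, "turn": 0}, {"tx": 0.0003, "ty": -0.0003, "tz": -0.0012, "turn": 0}, {"tx": 0.0003, "ty": -0.0003, "tz": -0.0012, "turn": 0}, {"tx": 0.0003, "ty": -0.0003, "tz": -0.0012, "turn": 0}])

```text
time_s: 19.03
eef_pos: [0.6103, -0.034, 0.0604]
eef_rot: [-0.0, 0.955, -0.295, 0.0]
wrist_force: [6.4, 2.5, -2.9]
opening: 0.606
```

Run:
```python
from h import *
o,p,d,c=look('w24')
```

```text
t 19.03 pos [ 0.6103 -0.034   0.0604] q [-0.25   0.457  1.627  0.     1.056  0.35 ] F [ 6.37  2.55 -2.92] T [ 0.466 -0.974  0.008] op 0.606
```

The pull is held (the force swings to -2.9 N while it rises only 0.2 mm), so the thread has caught. Now neutral push and tighten in small steps, reading the moment.

Request:
move_arm(increments=[{"tx": 0, "ty": 0, "tz": 0.0004, "turn": 0}, {"tx": 0, "ty": 0, "tz": 0.0006, "turn": 4}, {"tx": 0, "ty": 0, "tz": 0.0008, "turn": 8}, {"tx": 0, "ty": 0, "tz": 0.001, "turn": 12}, {"tx": 0, "ty": 0, "tz": 0.001, "turn": 12}])

```text
time_s: 19.5
eef_pos: [0.6105, -0.034, 0.0599]
eef_rot: [-0.0, 0.919, -0.395, 0.001]
wrist_force: [5.5, 2.1, 0.9]
opening: 0.608
```

```bash
cat >> h.py <<'E'
def avg(n=4):
    r=[]
    for i in range(n):
        o=get_obs(); r.append(np.r_[o['wrist_force'],o['torque'],o['eef_pos'],o['joint_efforts'][5],o['q'][5]]); viewer.camera('wrist')
    r=np.array(r); print('mean',r.mean(0).round(4)); print('std',r.std(0).round(4), o['time_s'])
E
python3 -c "
from h import *
avg()"
```

```text
mean [ 5.0741  2.2225  0.2891  0.4364 -0.7968 -0.0266  0.6105 -0.0341  0.0599
  0.3267  0.5602]
std [0.2623 0.6216 0.5322 0.0363 0.022  0.0411 0.     0.     0.     0.3539
 0.0014] 19.65
```

Request:
move_arm(increments=[{"tx": 0.0003, "ty": -0.0006, "tz": 0.0001, "turn": 0}, {"tx": 0.0003, "ty": -0.0006, "tz": 0.0003, "turn": 4}, {"tx": 0.0003, "ty": -0.0006, "tz": 0.0004, "turn": 8}, {"tx": 0.0003, "ty": -0.0006, "tz": 0.0004, "turn": 8}, {"tx": 0.0003, "ty": -0.0006, "tz": 0.0004, "turn": 8}])

```text
time_s: 20.12
eef_pos: [0.6108, -0.034, 0.0595]
eef_rot: [0.0, 0.89, -0.456, 0.0]
wrist_force: [3.4, 1.5, 1.2]
opening: 0.604
```

```bash
python3 -c "
from h import *
avg()"
```

```text
mean [ 3.6662  1.1333  0.7196  0.18   -0.6465 -0.0188  0.6108 -0.034   0.0595
  0.0272  0.6996]
std [2.227e-01 3.404e-01 5.325e-01 2.800e-02 4.590e-02 2.030e-02 0.000e+00
 0.000e+00 0.000e+00 8.950e-02 5.000e-04] 20.2667
```

Request:
move_arm(increments=[{"tx": 0.0002, "ty": -0.0004, "tz": 0.0001, "turn": 0}, {"tx": 0.0002, "ty": -0.0004, "tz": 0.0003, "turn": 4}, {"tx": 0.0002, "ty": -0.0004, "tz": 0.0004, "turn": 9}, {"tx": 0.0002, "ty": -0.0004, "tz": 0.0004, "turn": 9}, {"tx": 0.0002, "ty": -0.0004, "tz": 0.0004, "turn": 9}])

```text
time_s: 20.73
eef_pos: [0.611, -0.0339, 0.0594]
eef_rot: [0.0, 0.851, -0.525, -0.0]
wrist_force: [2.7, -0.3, 4.1]
opening: 0.603
```

```bash
python3 -c "
from h import *
avg()"
```

```text
mean [ 1.6826 -0.9013  4.1815 -0.0366 -0.2556 -0.0223  0.6111 -0.0339  0.0594
  0.0308  0.8572]
std [6.172e-01 3.336e-01 2.953e-01 3.630e-02 2.380e-02 2.200e-02 0.000e+00
 0.000e+00 0.000e+00 1.152e-01 4.000e-04] 20.8833
```

Sinking slowed (0.1 mm in 9°) and the upward force rose, so the lip is meeting the lens. Small steps from here.

Request:
move_arm(increments=[{"tx": 0, "ty": 0, "tz": 0.0001, "turn": 3}, {"tx": 0, "ty": 0, "tz": 0.0002, "turn": 6}, {"tx": 0, "ty": 0, "tz": 0.0002, "turn": 6}, {"tx": 0, "ty": 0, "tz": 0.0002, "turn": 6}])

```text
time_s: 21.27
eef_pos: [0.6112, -0.0339, 0.0593]
eef_rot: [0.0, 0.822, -0.57, 0.0]
wrist_force: [1.7, -1.4, 5.1]
opening: 0.605
```

```bash
python3 -c "
from h import *
avg()"
```

```text
mean [ 1.1254 -0.4403  5.3035 -0.1151 -0.1687 -0.0694  0.6112 -0.0339  0.0593
 -0.0346  0.9634]
std [3.295e-01 6.751e-01 5.407e-01 2.780e-02 3.260e-02 3.370e-02 0.000e+00
 0.000e+00 0.000e+00 4.530e-02 1.000e-04] 21.4167
```

Request:
move_arm(increments=[{"tx": 0, "ty": 0, "tz": 0.0001, "turn": 3}, {"tx": 0, "ty": 0, "tz": 0.0002, "turn": 6}, {"tx": 0, "ty": 0, "tz": 0.0002, "turn": 8}, {"tx": 0, "ty": 0, "tz": 0.0002, "turn": 8}, {"tx": 0, "ty": 0, "tz": 0.0002, "turn": 8}])

```text
time_s: 21.88
eef_pos: [0.6114, -0.034, 0.0591]
eef_rot: [-0.0, 0.78, -0.625, 0.0]
wrist_force: [1.6, -1.1, 5.9]
opening: 0.604
```

```bash
python3 -c "
from h import *
avg()"
```

```text
mean [ 1.5926 -1.0783  5.4715 -0.1498 -0.2864 -0.0486  0.6114 -0.034   0.0591
 -0.0195  1.1021]
std [5.543e-01 1.632e-01 4.346e-01 1.780e-02 1.610e-02 2.480e-02 0.000e+00
 0.000e+00 0.000e+00 3.570e-02 1.000e-04] 22.0333
```

Now turn without extra feed, to see whether the thread itself draws the ring down.

Request:
move_arm(increments=[{"tx": 0, "ty": 0, "tz": 0, "turn": 4}, {"tx": 0, "ty": 0, "tz": 0, "turn": 8}, {"tx": 0, "ty": 0, "tz": 0, "turn": 8}, {"tx": 0, "ty": 0, "tz": 0, "turn": 8}])

```text
time_s: 22.42
eef_pos: [0.6115, -0.0341, 0.0589]
eef_rot: [-0.0, 0.735, -0.678, 0.001]
wrist_force: [4.1, -2.9, 1.8]
opening: 0.601
```

```bash
python3 -c "
from h import *
avg(3)
p,d,c=load('w24'); o,p,d,c=look('w25'); zoom(p,280,255,50,'z24.png',600)"
```

```text
mean [ 4.3273 -2.8857  2.4219 -0.3382 -0.6604 -0.1444  0.6115 -0.0341  0.059
 -0.0765  1.241 ]
std [1.815e-01 1.586e-01 5.280e-01 2.120e-02 3.230e-02 1.370e-02 0.000e+00
 0.000e+00 0.000e+00 7.720e-02 3.000e-04] 22.5167
t 22.57 pos [ 0.6115 -0.0341  0.059 ] q [-0.249  0.462  1.624 -0.     1.055  1.242] F [ 4.37 -2.88  2.5 ] T [-0.403 -0.716 -0.1  ] op 0.606
```

View pics/z24.png

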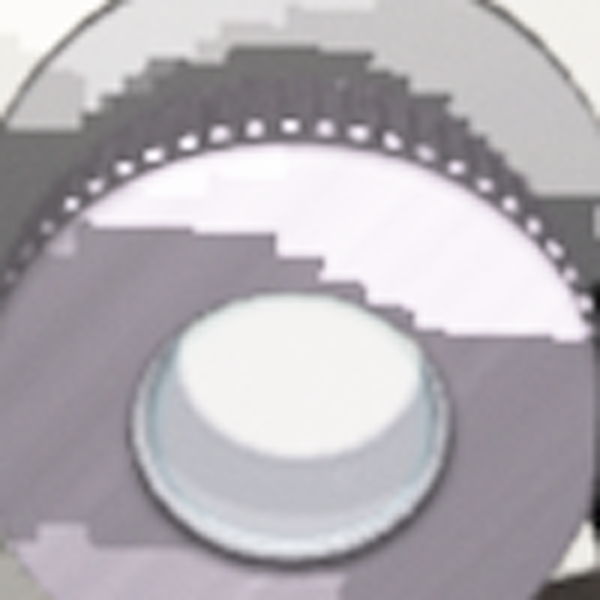

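The thread draws it: Fz fell 3 N with no feed, and the turning moment rose to about 0.11 N m after bias. A little more, relieving the side force.

Request:
move_arm(increments=[{"tx": 0.0004, "ty": -0.0005, "tz": 0.0001, "turn": 0}, {"tx": 0.0004, "ty": -0.0005, "tz": 0.0002, "turn": 3}, {"tx": 0.0004, "ty": -0.0005, "tz": 0.0002, "turn": 6}, {"tx": 0.0004, "ty": -0.0005, "tz": 0.0002, "turn": 6}])

```text
time_s: 22.95
eef_pos: [0.6117, -0.0342, 0.0587]
eef_rot: [-0.0, -0.698, 0.716, -0.0]
wrist_force: [3.2, -2.6, 4.2]
opening: 0.608
```

```bash
python3 -c "
from h import *
avg(5)"
```

```text
mean [ 2.5468 -2.6138  4.5487 -0.3988 -0.4318  0.0325  0.6117 -0.0342  0.0587
  0.2431  1.3467]
std [0.6275 0.3507 0.2043 0.0218 0.0183 0.0271 0.     0.     0.     0.2896
 0.0009] 23.15
```

The static moment is ambiguous after stopping, so I'll read it mid-turn instead: a 4° turn with no hold rows.

Request:
move_arm(increments=[{"tx": 0, "ty": 0, "tz": 0, "turn": 1.5}, {"tx": 0, "ty": 0, "tz": 0, "turn": 3}])

```text
time_s: 23.37
eef_pos: [0.6118, -0.0342, 0.0587]
eef_rot: [-0.0, -0.679, 0.734, -0.0]
wrist_force: [3.1, -3.3, 3.9]
opening: 0.606
```

```bash
python3 -c "
from h import *
o=get_obs();print(o['wrist_force'],o['torque'],o['dq'][5],o['q'][5],o['joint_efforts'][5])
avg(5)
o,p,d,c=look('w26')
pts=[]
vs,us=np.mgrid[200:330,230:330]
P=[]
for u,v in zip(us.ravel(),vs.ravel()):
    if d[v,u]>0:
        oo,r=ray(c,u,v); P.append(oo+r*d[v,u])
P=np.array(P); rr=np.hypot(P[:,0]-.6095,P[:,1]+.0345)
m=(rr>.0155)&(rr<.0245)&(P[:,2]>.06)&(P[:,2]<.08); print('ring top z',np.median(P[m,2]),P[m,2].mean(),P[m,2].std(),m.sum())
m=(rr>.0285)&(rr<.032)&(abs(P[:,2]-.041)<.006); print('boss',np.median(P[m,2]),m.sum())
"
```

```text
[ 3.11770892 -3.32410608  3.89744267] [-0.41607516 -0.50123892  0.48435334] 0.3133527045055337 1.3998504323137297 0.010618193191476166
mean [ 3.0526 -3.3357  4.201  -0.4516 -0.5177  0.3214  0.6118 -0.0342  0.0587
  0.2863  1.3998]
std [0.5505 0.3651 0.3497 0.0268 0.0247 0.0853 0.     0.     0.     0.1796
 0.001 ] 23.5667
t 23.62 pos [ 0.6118 -0.0342  0.0587] q [-0.249  0.463  1.623 -0.     1.055  1.399] F [ 3.35 -3.4   3.74] T [-0.561 -0.529  0.237] op 0.605
ring top z 0.0702438479895216 0.07025217134593069 0.000552587306184914 3899
boss 0.041135607007825786 808
```

The moment jumped to about 0.48 N m within 3°, with no further sinking. Depth gives ring top 70.1 mm (boss reads 41.1), so roughly 0.9 mm of cushion squeeze, about 13 N. The jump looks like side-load binding, so I'll let go to relax it, look, and regrip centred for a clean test.

Request:
move_arm(gripper=0.9, increments=[{"tx": 0, "ty": 0, "tz": 0, "turn": 0}, {"tx": 0, "ty": 0, "tz": 0, "turn": 0}, {"tx": 0, "ty": 0, "tz": 0, "turn": 0}, {"tx": 0, "ty": 0, "tz": 0, "turn": 0}, {"tx": 0, "ty": 0, "tz": 0, "turn": 0}, {"tx": 0, "ty": 0, "tz": 0, "turn": 0}])

```text
time_s: 24.17
eef_pos: [0.6112, -0.0338, 0.0583]
eef_rot: [-0.0, -0.679, 0.734, 0.0]
wrist_force: [0.1, 0.5, 0.2]
opening: 0.9
```

```bash
cat >> h.py <<'E'
def ringz(c,d,x=.6095,y=-.0345):
    v,u=np.mgrid[180:330,220:340]; v=v.ravel();u=u.ravel(); K=c['intrinsics']
    D=d[v,u].astype(float); r=np.c_[(u-K[0,2])/K[0,0],-(v-K[1,2])/K[1,1],-np.ones(len(u))]*D[:,None]
    P=r@rot(c['attitude']).T+c['origin']; P=P[D>0]
    m=(P[:,2]>.066)&(P[:,2]<.0745)
    Q=P[m]; h=np.hypot(Q[:,0]-x,Q[:,1]-y); Q=Q[(h>.0155)&(h<.0245)]
    A=np.c_[Q[:,0]-x,Q[:,1]-y,np.ones(len(Q))]; s=np.linalg.lstsq(A,Q[:,2],rcond=None)[0]
    rr=np.hypot(P[:,0]-x,P[:,1]-y); b=(rr>.0285)&(rr<.032)&(abs(P[:,2]-.041)<.006)
    print('ring top z %.5f tilt(mrad) %s n%d boss %.5f'%(s[2],(s[:2]*1000).round(1),len(Q),np.median(P[b,2])))
E
python3 -c "
from h import *
avg(3)
o,p,d,c=look('w27'); ringz(c,d); zoom(p,280,255,60,'z25.png',600)
_,d,c=load('w26'); ringz(c,d);_,d,c=load('w25'); ringz(c,d);_,d,c=load('w24'); ringz(c,d)
"
```

```text
mean [-8.1900e-02 -3.5770e-01 -1.6410e-01 -1.8700e-02 -2.0000e-03 -2.0000e-04
  6.1140e-01 -3.3800e-02  5.8400e-02 -2.0000e-04  1.4004e+00]
std [1.631e-01 6.841e-01 2.519e-01 2.420e-02 2.500e-02 8.700e-03 1.000e-04
 1.000e-04 1.000e-04 0.000e+00 0.000e+00] 24.2667
t 24.32 pos [ 0.6116 -0.034   0.0586] q [-0.249  0.463  1.623  0.     1.055  1.4  ] F [ 0.64  0.7  -0.42] T [ 0.     0.003 -0.008] op 0.898
ring top z 0.07033 tilt(mrad) [1.9 5. ] n3919 boss 0.04113
ring top z 0.07025 tilt(mrad) [3.3 0. ] n3908 boss 0.04113
ring top z 0.07051 tilt(mrad) [1.6 0.3] n3918 boss 0.04114
ring top z 0.07190 tilt(mrad) [2.3 4.7] n3967 boss 0.04109
```

View pics/z25.png

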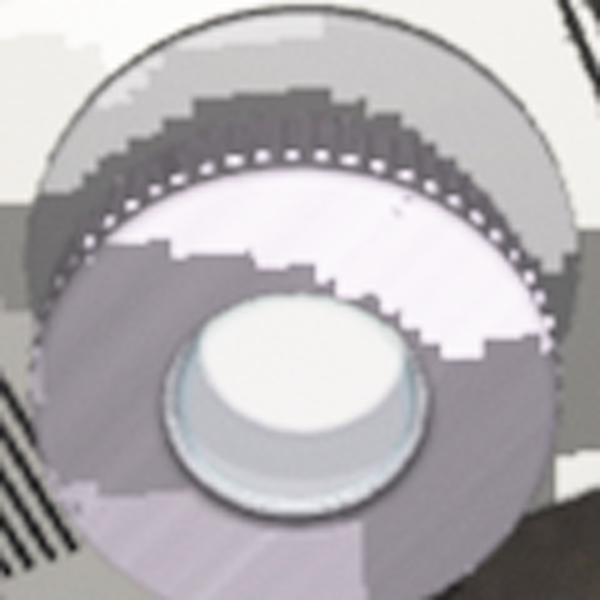

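```bash
python3 -c "
from h import *
p,d,c=load('w11'); ringz(c,d,.6091,-.035)
v,u=np.mgrid[120:300,200:360]; v=v.ravel();u=u.ravel();K=c['intrinsics'];D=d[v,u].astype(float)
r=np.c_[(u-K[0,2])/K[0,0],-(v-K[1,2])/K[1,1],-np.ones(len(u))]*D[:,None]
P=r@rot(c['attitude']).T+c['origin']; rr=np.hypot(P[:,0]-.6091,P[:,1]+.035)
for a,b,z in ((.0132,.0155,.068),(.024,.032,.041),(.036,.045,.037)):
    m=(rr>a)&(rr<b)&(abs(P[:,2]-z)<.003); print(z,np.median(P[m,2]),P[m,2].mean(),m.sum())
p,d,c=load('w27'); o=get_obs(); R=rot(o['eef_rot'])
print(ell(p,280,276,32,0,300)[:1], ell(p,280,276,34,90,115))
L=onz(c,279.6,276.4,.0703); print(L, R.T@(L-o['eef_pos']), R.round(2))
"
```

```text
ring top z 0.06711 tilt(mrad) [-14.  -50.7] n60 boss 0.04109
0.068 0.06795477898873045 0.06798635320998325 353
0.041 0.041109930562861496 0.0410771734171183 1667
0.037 0.03707684046855522 0.037061748088001674 3267Traceback (most recent call last):
  File "<string>", line 10, in <module>
    print(ell(p,280,276,32,0,300)[:1], ell(p,280,276,34,90,115))
          ~~~^^^^^^^^^^^^^^^^^^^^
  File "h.py", line 34, in ell
    c=cv2.convexHull(c); e=cv2.fitEllipse(c); out.append(tuple(np.round([(e[0][0]+.5)/f-.5+u-w,(e[0][1]+.5)/f-.5+v-w,e[1][0]/f,e[1][1]/f,cv2.contourArea(c)/f/f],2)))
                           ~~~~~~~~~~~~~~^^^
cv2.error: OpenCV(4.12.0) /io/opencv/modules/imgproc/src/shapedescr.cpp:361: error: (-201:Incorrect size of input array) There should be at least 5 points to fit the ellipse in function 'fitEllipseNoDirect'
```

```bash
python3 -c "
from h import *
p,d,c=load('w27'); o=get_obs(); R=rot(o['eef_rot'])
L=onz(c,279.6,276.4,.0703); print(L, R.T@(L-o['eef_pos']), R.round(2))
"
```

```text
[ 0.61029903 -0.03533492  0.0703    ] [ 0.00145373  0.0011979  -0.0117034 ] [[-0.08 -1.   -0.  ]
 [-1.    0.08  0.  ]
 [-0.    0.   -1.  ]]
```

Image comparison: the released ring sits +0.65 mm in tool x from where it was held, so that was the side load. I'll recentre, regrip and test gently.

Request:
move_arm(increments=[{"tx": 0.0006, "ty": 0, "tz": 0, "turn": 0}, {"tx": 0.0006, "ty": 0, "tz": 0, "turn": 0}, {"tx": 0.0006, "ty": 0, "tz": 0, "turn": 0}, {"tx": 0.0006, "ty": 0, "tz": 0, "turn": 0}])

```text
time_s: 24.7
eef_pos: [0.6117, -0.0347, 0.0586]
eef_rot: [0.0, -0.679, 0.734, -0.0]
wrist_force: [0.2, -0.7, 0.4]
opening: 0.898
```

Request:
move_arm(gripper=0.45, increments=[{"tx": 0, "ty": 0, "tz": -0.0005, "turn": 0}, {"tx": 0, "ty": 0, "tz": -0.0005, "turn": 0}, {"tx": 0, "ty": 0, "tz": -0.0005, "turn": 0}, {"tx": 0, "ty": 0, "tz": -0.0005, "turn": 0}, {"tx": 0, "ty": 0, "tz": -0.0005, "turn": 0}, {"tx": 0, "ty": 0, "tz": -0.0005, "turn": 0}, {"tx": 0, "ty": 0, "tz": -0.0005, "turn": 0}])

```text
time_s: 25.28
eef_pos: [0.6117, -0.0343, 0.0599]
eef_rot: [0.0, -0.679, 0.734, 0.0]
wrist_force: [-1.8, 1.3, 6.4]
opening: 0.605
```

```bash
python3 -c "
from h import *
avg(3)
o,p,d,c=look('w28'); ringz(c,d)
"
```

```text
mean [-2.4097  1.5698  6.1192  0.3331  0.4126 -0.0172  0.6117 -0.0343  0.0599
 -0.0221  1.3995]
std [0.4388 0.5756 0.2422 0.0265 0.0053 0.0442 0.     0.     0.     0.
 0.    ] 25.3833
t 25.43 pos [ 0.6117 -0.0343  0.0599] q [-2.500e-01  4.610e-01  1.623e+00  1.000e-03  1.058e+00  1.399e+00] F [-2.04  1.92  5.55] T [ 0.29   0.329 -0.015] op 0.607
ring top z 0.07022 tilt(mrad) [2.2 1.3] n3853 boss 0.04110
```

Request:
move_arm(increments=[{"tx": -0.0002, "ty": 0.0003, "tz": -0.0005, "turn": 0}, {"tx": -0.0002, "ty": 0.0003, "tz": -0.001, "turn": 0}, {"tx": -0.0002, "ty": 0.0003, "tz": -0.001, "turn": 0}, {"tx": -0.0002, "ty": 0.0003, "tz": -0.001, "turn": 0}])

```text
time_s: 25.82
eef_pos: [0.6117, -0.0343, 0.0601]
eef_rot: [0.0, -0.679, 0.734, -0.0]
wrist_force: [2.7, 1.2, -1.3]
opening: 0.603
```

```bash
python3 -c "
from h import *
avg(3)
"
```

```text
mean [ 2.8128e+00  1.4968e+00 -1.3904e+00  3.5990e-01 -4.4240e-01 -1.5000e-03
  6.1160e-01 -3.4300e-02  6.0100e-02 -7.9000e-03  1.3997e+00]
std [2.199e-01 1.926e-01 4.719e-01 7.700e-03 4.020e-02 1.930e-02 0.000e+00
 0.000e+00 0.000e+00 1.000e-04 0.000e+00] 25.9167
```

Request:
move_arm(increments=[{"tx": 0, "ty": 0, "tz": 0, "turn": 1}, {"tx": 0, "ty": 0, "tz": 0.0001, "turn": 2}, {"tx": 0, "ty": 0, "tz": 0.0001, "turn": 3}])

```text
time_s: 26.22
eef_pos: [0.6117, -0.0344, 0.0601]
eef_rot: [0.0, -0.659, 0.752, -0.0]
wrist_force: [4.2, 1.1, -1.8]
opening: 0.601
```

```bash
python3 -c "
from h import *
o=get_obs();print(o['wrist_force'],o['torque'],o['dq'][5],o['q'][5])
avg(3)
o,p,d,c=look('w29'); ringz(c,d)
"
```

```text
[ 4.24070562  1.07990947 -1.77788029] [ 0.32278665 -0.72035714  0.53535109] 0.2104529915125166 1.453416086892221
mean [ 4.5573  1.3849 -2.1304  0.3243 -0.7626  0.4631  0.6117 -0.0344  0.0601
  0.3894  1.4536]
std [0.2263 0.3194 0.445  0.0237 0.0528 0.0518 0.     0.     0.     0.1389
 0.0007] 26.3167
t 26.37 pos [ 0.6116 -0.0344  0.0601] q [-0.25   0.46   1.624  0.     1.057  1.452] F [ 4.9   0.91 -2.33] T [ 0.308 -0.874  0.367] op 0.609
ring top z 0.07026 tilt(mrad) [ 3.1 -0.1] n3830 boss 0.04113
```

The ring hardly moved in that 3° (top 70.26), yet the moment reads 0.5 N m and decays. I'll wait and see where it settles.

Request:
move_arm(increments=[{"tx": 0, "ty": 0, "tz": 0, "turn": 0}, {"tx": 0, "ty": 0, "tz": 0, "turn": 0}, {"tx": 0, "ty": 0, "tz": 0, "turn": 0}, {"tx": 0, "ty": 0, "tz": 0, "turn": 0}, {"tx": 0, "ty": 0, "tz": 0, "turn": 0}, {"tx": 0, "ty": 0, "tz": 0, "turn": 0}])

```text
time_s: 26.92
eef_pos: [0.6117, -0.0344, 0.0601]
eef_rot: [0.0, -0.659, 0.752, -0.0]
wrist_force: [5.3, 2.2, -2.9]
opening: 0.605
```

```bash
python3 -c "
from h import *
avg(6)
o,p,d,c=look('w30'); ringz(c,d)
"
```

```text
mean [ 5.0343  1.4474 -2.5665  0.3502 -0.8873  0.3788  0.6117 -0.0344  0.0601
  0.3654  1.452 ]
std [0.2344 0.5939 0.2809 0.0324 0.0117 0.0135 0.     0.     0.     0.
 0.    ] 27.1667
t 27.22 pos [ 0.6117 -0.0345  0.0601] q [-0.25   0.46   1.624  0.     1.057  1.452] F [ 5.74  1.29 -2.92] T [ 0.318 -0.823  0.4  ] op 0.597
ring top z 0.07026 tilt(mrad) [1.9 0.1] n3841 boss 0.04115
```

It holds steady at 0.37 N m. To see whether the ring itself turned with the jaws, I'll compare the knurl marks before and after: they stay put in the image if the ring turned with the gripper.

```bash
python3 -c "
from h import *
ims=[]
for n in ('w25','w26','w27','w28','w30'):
    p,d,c=load(n); im=cv2.resize(cv2.cvtColor(p[218:240,236:322],cv2.COLOR_RGB2BGR),(86*8,22*5),interpolation=cv2.INTER_CUBIC); ims.append(im)
cv2.imwrite('pics/kn.png',np.vstack(ims))
"
```

```text
(no output)
```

View pics/kn.png

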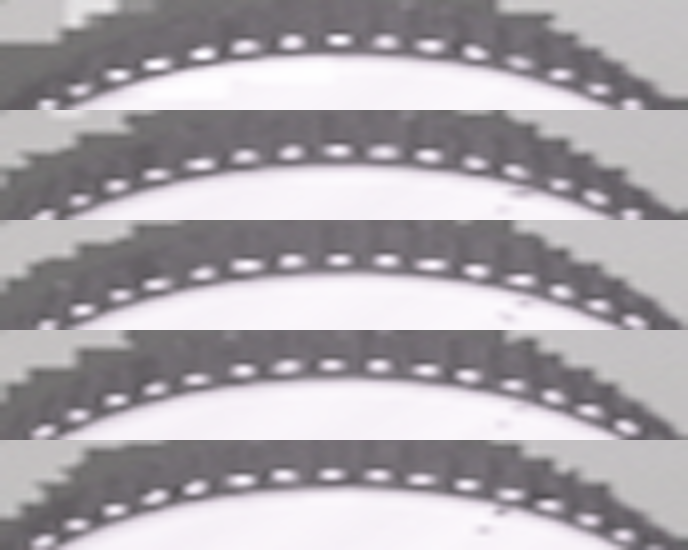

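The knurl follows the jaws, so the ring turned about 2–3°. Ring top above boss went 29.37 → 29.11 mm, i.e. about 0.75 mm of cushion squeeze (about 11 N). Release, rise and measure the free state.

Request:
move_arm(gripper=0.9, increments=[{"tx": 0, "ty": 0, "tz": 0, "turn": 0}, {"tx": 0, "ty": 0, "tz": 0, "turn": 0}, {"tx": 0, "ty": 0, "tz": 0, "turn": 0}, {"tx": 0, "ty": 0, "tz": 0, "turn": 0}, {"tx": 0, "ty": 0, "tz": 0, "turn": 0}, {"tx": 0, "ty": 0, "tz": 0, "turn": 0}])

```text
time_s: 27.77
eef_pos: [0.6112, -0.0345, 0.0601]
eef_rot: [-0.0, -0.659, 0.752, 0.0]
wrist_force: [0.2, 0.9, -0.7]
opening: 0.902
```

```bash
python3 -c "
from h import *
avg(2)
o,p,d,c=look('w31'); ringz(c,d)
o,p,d,c=look('w32'); ringz(c,d)
ims=[]
for n in ('w27','w28','w30','w31'):
    p,d,c=load(n); ims.append(cv2.resize(cv2.cvtColor(p[218:240,236:322],cv2.COLOR_RGB2BGR),(86*8,22*5),interpolation=cv2.INTER_CUBIC))
cv2.imwrite('pics/kn2.png',np.vstack(ims))
"
```

```text
mean [ 3.3790e-01  7.2910e-01 -3.0630e-01  1.5700e-02  2.8000e-03  3.9000e-03
  6.1120e-01 -3.4500e-02  6.0100e-02  1.3000e-03  1.4521e+00]
std [1.398e-01 1.878e-01 3.880e-01 1.000e-03 2.370e-02 4.100e-03 0.000e+00
 0.000e+00 0.000e+00 2.000e-04 0.000e+00] 27.8167
t 27.87 pos [ 0.6113 -0.0345  0.06  ] q [-0.25   0.46   1.624 -0.     1.058  1.452] F [0.06 0.59 0.26] T [-0.021  0.002  0.013] op 0.894
ring top z 0.07023 tilt(mrad) [1.4 3.5] n3851 boss 0.04112
t 27.92 pos [ 0.6113 -0.0344  0.06  ] q [-0.25   0.46   1.624 -0.     1.058  1.452] F [ 0.63 -0.41  0.8 ] T [-0.006 -0.011  0.008] op 0.902
ring top z 0.07024 tilt(mrad) [2.2 4.7] n3858 boss 0.04113
```

View pics/kn2.png

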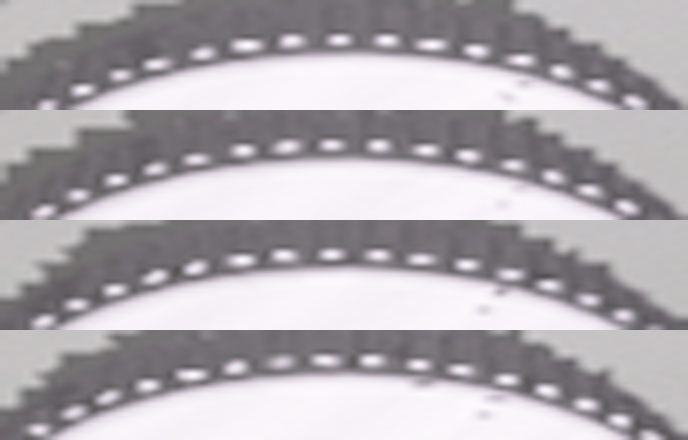

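```bash
python3 -c "
from h import *
def dome(n,rs=(.003,.006,.009)):
    p,d,c=load(n); v,u=np.mgrid[120:330,200:360]; v=v.ravel();u=u.ravel();K=c['intrinsics'];D=d[v,u].astype(float)
    r=np.c_[(u-K[0,2])/K[0,0],-(v-K[1,2])/K[1,1],-np.ones(len(u))]*D[:,None]
    P=(r@rot(c['attitude']).T+c['origin'])[D>0]; 
    Q=P[(abs(P[:,2]-.070)<.004)]
    out=[]
    for cx,cy in ((.6091,-.0350),(.6097,-.0347)):
        rr=np.hypot(P[:,0]-cx,P[:,1]-cy)
        for b in rs:
            m=(rr<b)&(abs(P[:,2]-.072)<.004); out.append((round(P[m,2].mean()*1e3,2),m.sum()))
    b=(np.hypot(P[:,0]-.6094,P[:,1]+.0348)>.0285)&(np.hypot(P[:,0]-.6094,P[:,1]+.0348)<.032)&(abs(P[:,2]-.041)<.004)
    print(n,out,'boss',round(P[b,2].mean()*1e3,2))
for n in ('w11','w23','w25','w27','w31','w32'): dome(n)
"
```

```text
w11 [(np.float64(72.91), np.int64(53)), (np.float64(72.66), np.int64(214)), (np.float64(72.27), np.int64(470)), (np.float64(72.89), np.int64(57)), (np.float64(72.65), np.int64(212)), (np.float64(72.24), np.int64(465))] boss 41.06
w23 [(np.float64(72.97), np.int64(98)), (np.float64(72.76), np.int64(398)), (np.float64(72.35), np.int64(889)), (np.float64(72.94), np.int64(102)), (np.float64(72.76), np.int64(398)), (np.float64(72.32), np.int64(902))] boss 41.1
w25 [(np.float64(72.47), np.int64(96)), (np.float64(72.23), np.int64(388)), (np.float64(71.82), np.int64(852)), (np.float64(72.45), np.int64(101)), (np.float64(72.22), np.int64(397)), (np.float64(71.82), np.int64(876))] boss 41.14
w27 [(np.float64(72.26), np.int64(94)), (np.float64(72.02), np.int64(383)), (np.float64(71.67), np.int64(849)), (np.float64(72.24), np.int64(99)), (np.float64(72.04), np.int64(389)), (np.float64(71.67), np.int64(876))] boss 41.15
w31 [(np.float64(72.31), np.int64(94)), (np.float64(72.05), np.int64(376)), (np.float64(71.61), np.int64(830)), (np.float64(72.34), np.int64(98)), (np.float64(72.04), np.int64(391)), (np.float64(71.61), np.int64(862))] boss 41.14
w32 [(np.float64(72.16), np.int64(96)), (np.float64(71.94), np.int64(380)), (np.float64(71.56), np.int64(845)), (np.float64(72.16), np.int64(97)), (np.float64(71.97), np.int64(386)), (np.float64(71.56), np.int64(861))] boss 41.13
```

The free state is unchanged after letting go: ring top 29.11 mm above the boss. The dome sits 0.78 mm lower than before clamping, so about 12 N on the cushion, right at snug and far from 35 N. I'll stop here, retreat and check the scene.

Request:
move_arm(increments=[{"tx": 0, "ty": 0, "tz": -0.02, "turn": 0}, {"tx": 0, "ty": 0, "tz": -0.05, "turn": 0}, {"tx": 0, "ty": 0, "tz": -0.09, "turn": 0}, {"tx": 0, "ty": 0, "tz": -0.12, "turn": 0}, {"tx": 0, "ty": 0, "tz": -0.12, "turn": 0}, {"tx": 0, "ty": 0, "tz": -0.12, "turn": 0}, {"tx": 0, "ty": 0, "tz": -0.12, "turn": 0}])

```text
time_s: 28.55
eef_pos: [0.6109, -0.0343, 0.1795]
eef_rot: [-0.0, -0.659, 0.752, 0.0]
wrist_force: [-0.6, 0.2, -1.1]
opening: 0.901
```

```bash
python3 -c "
from h import *
o,p,d,c=look('w33')
u,v=proj(c,[.6095,-.0347,.07]).astype(int); print(u,v)
zoom(p,u,v,40,'z30.png',400)
ps,_,_=snap('scene','scene2.png'); pt,_,_=snap('top','top2.png')
"
```

```text
t 28.55 pos [ 0.6109 -0.0343  0.1795] q [-0.25   0.31   1.558 -0.     1.274  1.452] F [-0.6   0.19 -1.08] T [0.059 0.031 0.027] op 0.901
277 201
```

View pics/z30.png

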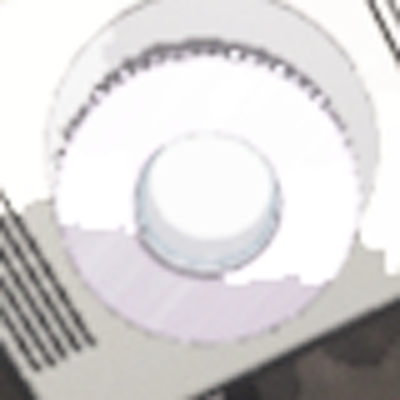

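View pics/scene2.png

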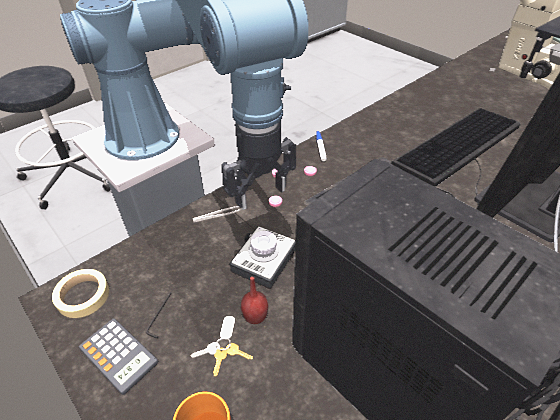

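View pics/top2.png

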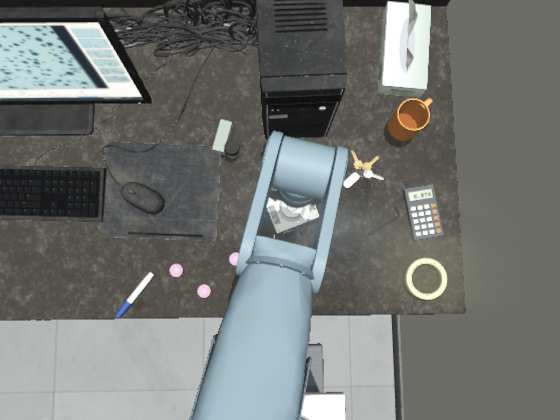

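The ring sits level and central on the cell, with the dome in its hole at (278,203). The blower (255,303), tweezers (220,214) and canister (top view, 232,148) stand as before, and the gripper is clear. Handing in.

```bash
python3 -c "
from h import *
print(workorder.hand_in())"
```

```text
the job is handed in; nothing more can be done
None
```

The lens is in the cell, dome up, and the steel ring is screwed down clockwise over it. I handed the job in at about 28.7 s with the gripper open and raised clear.

**Lens:** Of the four lens-shaped pieces I took the clear grey-green one, not the three pink ones. It went into the recess with no contact force. Depth readings put its flange top at 68.0 mm all round, so it sat flat before the ring went on.

**Ring:** It caught the thread, confirmed by a light upward pull. I turned it about 163° in total, with one release and regrip near the end.

**Last checks:**
- **Clamping:** With the ring let go, its top stays 29.11 mm above the boss and the dome sits about 0.78 mm lower than before clamping. That is about 12 N on the cushion, close to snug (13 N) and well below 35 N.
- **Bystanders:** The blower, tweezers and canister look untouched. The arm hid the eyepiece in the last top view, so I could not confirm it, though nothing came near it.

**Did not agree:** The wrist moment while turning the last few degrees was 0.4 to 0.5 N m, holding at 0.37, against the expected 0.13. I never settled the cause. Side load on the ring may be part of it, and the cushion squeeze gave no sign of overtightening. I trusted the squeeze and did not tighten further.

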